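# Load the butter pan on the castor caddy and park it under the shelf

## Robot

A 7-joint arm with a two-finger parallel gripper is mounted at the origin on the work surface. World frame = base frame: x ahead of the robot, y to its left, z up, the work surface at z = 0. Lengths are in m, angles in rad, forces in N, time in s.
With the tool pointing down it reaches from about 0.425 to 0.925 m from the base axis. Payload 6.8 kg.
Tool frame: the origin (TCP) lies on the centre line of the jaws, within the pads' length; the fingertips stand arm.tcp_to_tips ahead of it and the grasp point (between the pads) lies 8 mm behind it (arm.tcp_to_tips is the distance from the TCP to the fingertips, in m); y points along the fingers, z is the direction in which the jaws open and shut, and the axes are right-handed (so a half turn about y gives the same grasp; the last joint's range is limited). The gripper opens to 88 mm and grips with 3 to 60 N. Pads are 20 mm wide; open, the fingers measure 115 mm over their backs; the gripper's body (75 mm by 178 mm) begins 61 mm behind the grasp point.
Start: joints at [-1.314, 0.477, 0.022, 1.555, -0.011, 1.109, -0.083], TCP at [0.241, 0.631, 0.234] pointing down, gripper open.
Joint ranges: [-2.96, 2.96], [-0.34, 2.1], [-1.41, 1.46], [0.24, 2.44], [-1.37, 4.51], [0.17, 1.92], [-2.96, 2.96]. Speed limits (rad/s): [2.39, 2.39, 3.14, 3.14, 3.14, 3.14, 3.14].

## Interface

Orientations are given as a unit quaternion [x, y, z, w].
In Python, from cell import arm gives the robot as it stands.
- The arm moves only by the tool send_rows, never from a script. Its argument "moves" is a list that holds one entry, the list of rows, each a list of 5 numbers: the shift along the world's x, y, z in cm, then the turn about the world's z in degrees, then the gripper's target within -1 to 1 (fully open at 1, half-way at 0, shut at -1). In form: [[[x, y, z, twist, grip], ...]]. A call has 1 to 20 rows; each row shifts and turns the commanded pose from where the row before left it; what a row does not reach is not made up. A row lasts 1/8 s, in which the tool goes at most 62.5 mm and 10.7 degrees, less where a joint would pass 70% of its speed; a pose out of reach is approached as far as the arm can. A call is refused whole if a number of a shift passes 6.25 or a number of a turn 10.7, either way. A call with a gripper value outside its range is refused whole. The fingers move at their own pace and stop on an object; "squeeze" is the grip in N (left out, the last holds). Time passes only in rows, so rows that do not move let the fingers close. It gives the time, the measured TCP pose, the force and the opening at its end, in the units of the state.
- arm.sense(): the state, without advancing time (a new reading comes with each control period).
- arm.grab_frame(name): name is "side" or "top"; returns a dict with "color" (384x512x3 uint8, red, green, blue), "intrinsics" (3x3 intrinsics, pixels), "dist" ([k1, k2, p1, p2, k3] as OpenCV has them; the pictures are not rectified), "xyz" and "rotation" of the camera in the world. Camera axes: x right, y up, looking along -z (the intrinsics and any distortion apply to the point x, -y, -z); pixel columns grow to the right and rows downward; lengths in m; the calibration is good to about 2 mm. A picture is of the moment at which its call begins. There is no depth.
- arm.close_job(): hands the job in, once; it reports no verdict.
The state is a dict: "time_s": time; "joint_pos": joint angles; "joint_vel": joint speeds; "joint_efforts": joint torques, N m; "tcp_pos": TCP position; "eef_rot": TCP orientation; "wrist_force": force on the tool from outside, world axes, zero at the start; "ft_torque": the same for the moment, N m; "grip_width": finger opening in m.
Only numpy, scipy, OpenCV 4.12 (cv2) and the standard library are available. Lean on these libraries where they do the work, as an engineer would, in place of code of your own. Each camera call takes 0.05 s, during which the arm holds its last target.

## Task

Set the lidded butter pan flat on the deck of the small castor caddy, lengthwise inside the rim, and let go. Then push the caddy straight ahead until all four castors trail straight behind, before it comes to the bay, and steer it into the yellow taped bay under the shelf: nose in, centred, square to the lines and rolled in straight so that the castors still trail. Handle the pan gently and upright, do not knock the shelf, leave the other things alone, and let go at the end.

Things in the scene. Friction and masses are not known exactly. Their poses are not given: they have to be found in the camera images.
- caddy: Caddy on 4 free swivel castors, about 0.85 kg empty, rolling drag under 1 N. Origin on the bench below its deck's middle; x ahead (nose, yellow strip on deck), y left, z up. Deck 150 (x) by 110 mm, top 50 mm above the bench; blue rim 5 mm thick, 8 mm high, 140 by 100 mm inside. Steel push hoop at the rear (-x).
- caddy_bar (a point): Middle of the level bar of the caddy's push hoop: round, 12 mm thick, along the caddy's y, free for 68 mm; 85 mm behind the caddy's origin, 165 mm above the bench. Axes as the caddy. A moderate grip (about 15 N) steers it; lifting or pressing takes wheels off the bench.
- pan: Lidded dark steel pan, loose, 0.3 to 0.52 kg. Origin: centre of underside; x along its length. 100 by 70 mm, lid 106 by 76 mm, lid top 52 mm up. Yellow bar handle on the lid: 70 mm long (x), 12 mm wide (y), 10 mm thick, its centre 87 mm above the underside, 30 mm free below it.
- pan_center (a point): Centre of the butter pan, handle included: 46 mm above its underside, 41 mm below the centre of the handle. Axes as the pan.
- bay_center (a point): Bay centre on the bench: the caddy's origin belongs here, its x along this x (the way in), y left. Yellow tape 15 mm wide: side lines with inner edges 75 mm left and right, from 170 mm before the centre to 100 mm beyond; end line across, inner edge 95 mm beyond. Once parked, the push bar is 22 mm outside the shelf's front edge and 45 mm below its underside.
- pail: Bystander: closed white tub with blue cap, 80 mm across, 110 mm tall. Origin: centre of its underside.
- glove_box: Bystander: blue glove carton 110 by 220 by 70 mm. Origin: centre of its underside.
- spatula: Bystander: spatula lying on the bench beyond the work. Origin: on its underside, x along its length.
- castor_fl_axle (a point): Wheel centre of the front left castor (black wheel 26 mm across), 13 mm above the bench, 14 mm from its swivel axis, which stands at x 55, y 40 mm in the caddy's frame. It trails straight with the wheel centre directly behind (-x of) that axis; coming round takes some 60 mm of straight travel.
- castor_fr_axle (a point): Wheel centre of the front right castor (black wheel 26 mm across), 13 mm above the bench, 14 mm from its swivel axis, which stands at x 55, y -40 mm in the caddy's frame. It trails straight with the wheel centre directly behind (-x of) that axis; coming round takes some 60 mm of straight travel.
- castor_rl_axle (a point): Wheel centre of the rear left castor (black wheel 26 mm across), 13 mm above the bench, 14 mm from its swivel axis, which stands at x -62, y 40 mm in the caddy's frame. It trails straight with the wheel centre directly behind (-x of) that axis; coming round takes some 60 mm of straight travel.
- castor_rr_axle (a point): Wheel centre of the rear right castor (black wheel 26 mm across), 13 mm above the bench, 14 mm from its swivel axis, which stands at x -62, y -40 mm in the caddy's frame. It trails straight with the wheel centre directly behind (-x of) that axis; coming round takes some 60 mm of straight travel.
- bay: Fixed bay, origin and axes as its centre. Steel shelf over it: 260 mm wide, from 63 mm before the centre to 102 mm beyond, underside 210, top 240 mm up; four 18 mm posts 112 mm left and right, 45 mm before and 85 mm beyond; two 40 mm trays on top from 10 mm beyond. A vertical gripper on the parked caddy's bar hits the shelf: lean it back, out of the bay, by 35 to 45 degrees.
Mind the look-alikes: they are no part of the job. What is shaped like the pan but orange is not meant.

How it is judged:
By the outcome, as a careful person would: the job done as asked, in the order asked, and still so for the second after the job is handed in, with the robot touching nothing.
It also fails if it takes over 66 s, if anything falls off the work surface, if the arm or the gripper's body presses on something with over 40 N, if the wrist force passes 120 N, or if a joint passes its speed limit or range.

## Working session

There is one attempt and no reset: what is moved stays moved. The work goes in short steps, Python scripts to look and compute and a tool call to move; the robot and the scene stay as the last step left them, time stands still between calls to the robot, and variables do not carry over. Pictures are saved under pics/ and viewed, and the job is handed in when it is done.

Besides the shell and the picture viewer there is one more tool, called after "Call:" by a JSON object that holds its "method" and its "body", one argument or row to a line. send_rows: Moves the arm, as the interface text tells. Its arguments: {"type":"object","properties":{"moves":{"type":"array"},"squeeze":{"type":"number"}},"required":["moves"]}

```bash
ls; mkdir -p pics
python3 - <<'E'
from cell import arm
import cv2,numpy as np
s=arm.sense();print(s);print(arm.tcp_to_tips)
for n in("side","top"):
    f=arm.grab_frame(n)
    cv2.imwrite(f"pics/{n}0.png",cv2.resize(f["color"][:,:,::-1],None,fx=1.5,fy=1.5,interpolation=cv2.INTER_CUBIC))
    np.savez(f"pics/{n}0.npz",**f)
    print(n,f["intrinsics"],f["dist"],f["xyz"],f["rotation"])
E
```

```text
pics
{'time_s': 0.0, 'joint_pos': array([-1.3141602 ,  0.47776815,  0.02232245,  1.55647478, -0.0114876 ,
        1.10930313, -0.0830939 ]), 'joint_vel': array([ 0.00073428,  0.00050285, -0.00099911,  0.00050751,  0.00011442,
        0.00095293,  0.00162901]), 'joint_efforts': array([-5.87070735e-05, -5.82845163e+01,  1.53467461e+00, -2.72609121e+01,
       -5.43147046e-02,  1.71087042e-02,  1.66945438e-04]), 'tcp_pos': array([0.24056824, 0.63003294, 0.23269296]), 'eef_rot': array([ 0.69602535, -0.12829186,  0.12815459, -0.69474191]), 'wrist_force': array([ 0.47563284, -0.36494199,  1.1356074 ]), 'ft_torque': array([-0.00291278,  0.00994458, -0.02306098]), 'grip_width': 0.08765756433624175}
0.011
side [[395.63837176   0.         255.21456712]
 [  0.         395.63837176 195.33182771]
 [  0.           0.           1.        ]] [-0.11324378  0.          0.          0.          0.        ] [-0.1008757  -0.63808559  0.7681613 ] [ 0.42283056 -0.19024001 -0.3456412   0.81581568]
top [[437.79989126   0.         257.46582875]
 [  0.         437.79989126 188.11829254]
 [  0.           0.           1.        ]] [-0.16001617  0.          0.          0.          0.        ] [ 0.34432878 -0.01372424  1.40823429] [-0.06593677  0.05244215  0.70877874 -0.70038194]
```

View pics/side0.png

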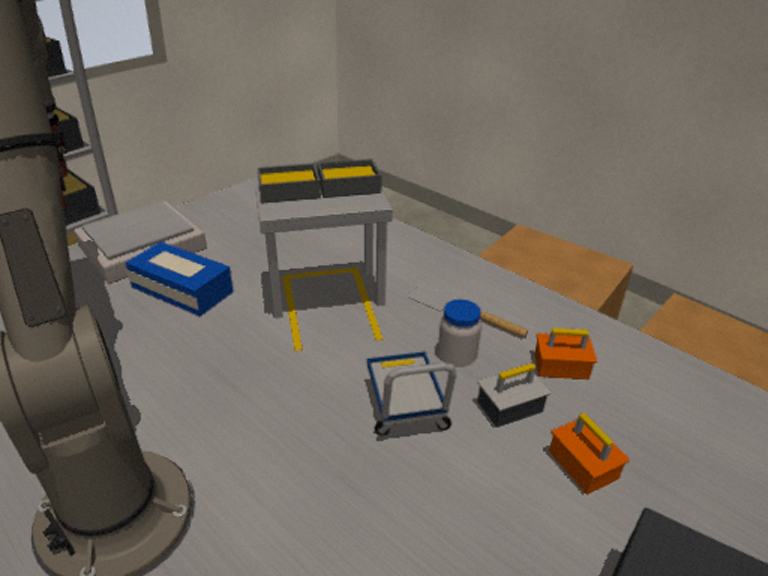

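View pics/top0.png

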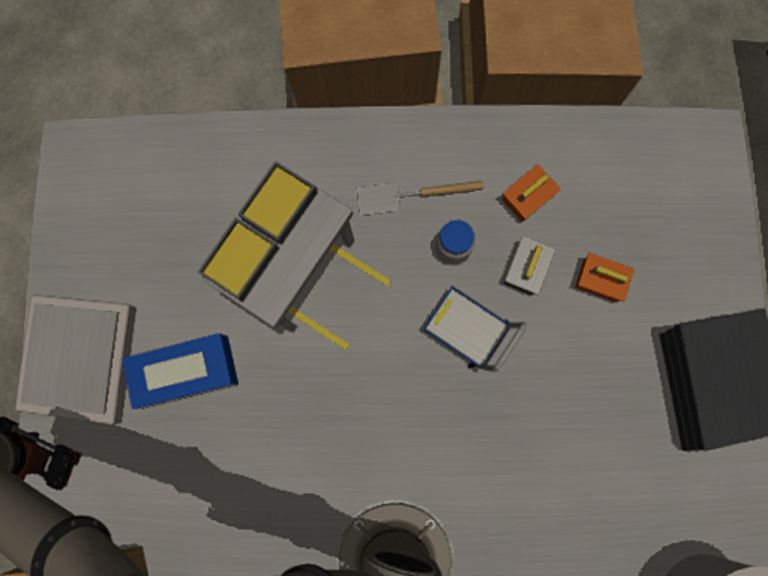

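The only dark pan with a grey lid is at top (530,265) and side (512,395). The look-alikes are the two orange pans, at top (530,192) and (605,277), side (566,355) and (588,452). I'll measure next.

```bash
cat > h.py <<'E'
import numpy as np,cv2
from scipy.spatial.transform import Rotation as R
def load(n): return dict(np.load(f"pics/{n}.npz"))
def snap(n,tag):
    from cell import arm
    f=arm.grab_frame(n); np.savez(f"pics/{n}{tag}.npz",**f); return f
def rays(f,px):
    px=np.asarray(px,float).reshape(-1,1,2)
    u=cv2.undistortPoints(px,f["intrinsics"],f["dist"]).reshape(-1,2)
    d=np.c_[u[:,0],-u[:,1],-np.ones(len(u))]
    return f["xyz"],d@R.from_quat(f["rotation"]).as_matrix().T
def cast(f,px,z):
    o,d=rays(f,px); t=(z-o[2])/d[:,2]; return (o+d*t[:,None])
def proj(f,P):
    P=np.asarray(P,float).reshape(-1,3)
    c=(P-f["xyz"])@R.from_quat(f["rotation"]).as_matrix()
    c=c*[1,-1,-1]
    return cv2.projectPoints(c,np.zeros(3),np.zeros(3),f["intrinsics"],f["dist"])[0].reshape(-1,2)
def hsv(f): return cv2.cvtColor(f["color"],cv2.COLOR_RGB2HSV)
def blobs(m,amin=15):
    n,l,s,c=cv2.connectedComponentsWithStats(m.astype(np.uint8)); return [(i,s[i],c[i],l==i) for i in range(1,n) if s[i][4]>=amin]
def tri(f1,p1,f2,p2):
    o1,d1=rays(f1,p1);o2,d2=rays(f2,p2);d1=d1[0]/np.linalg.norm(d1[0]);d2=d2[0]/np.linalg.norm(d2[0])
    A=np.c_[d1,-d2];t=np.linalg.lstsq(A,o2-o1,rcond=None)[0]
    a=o1+t[0]*d1;b=o2+t[1]*d2;return (a+b)/2,np.linalg.norm(a-b)
def crop(f,x0,y0,x1,y1,k,name):
    cv2.imwrite(f"pics/{name}.png",cv2.resize(np.ascontiguousarray(f["color"][y0:y1,x0:x1,::-1]),None,fx=k,fy=k,interpolation=cv2.INTER_CUBIC))
E
python3 - <<'E'
from h import *
for n in("top0","side0"):
    f=load(n);H=hsv(f)
    for nm,m in(("yellow",(H[...,0]>20)&(H[...,0]<33)&(H[...,1]>150)&(H[...,2]>80)),("blue",(H[...,0]>100)&(H[...,0]<125)&(H[...,1]>150)&(H[...,2]>50))):
        for i,s,c,_ in blobs(m):
            r=cv2.minAreaRect(np.argwhere(_)[:,::-1].astype(np.float32))
            print(n,nm,s,c.round(1),np.round(r[1],1),round(r[2],1))
f=load("top0");crop(f,260,100,440,260,4,"t_c")
f=load("side0");crop(f,230,210,430,340,4,"s_c")
E
```

```text
top0 yellow [ 162  111   45   46 1046] [184.1 133.6] [26.6 39.7] 35.0
top0 yellow [348 117  17  14  69] [356.4 123.5] [ 3.4 20. ] 51.3
top0 yellow [ 136  149   44   47 1090] [157.6 171.9] [27.2 40.5] 33.7
top0 yellow [221 163  39  27 170] [240.  176.2] [44.9  4. ] 32.7
top0 yellow [351 164  10  21  70] [355.4 173.8] [ 3.2 21.2] 21.0
top0 yellow [398 178  21  10  77] [407.8 182.3] [21.5  3.6] 20.0
top0 yellow [290 200  11  16  46] [294.9 207.3] [ 2.5 17.5] 33.7
top0 yellow [193 205  39  28 168] [212.  218.3] [45.5  3.6] 33.2
top0 blue [294 147  22  22 374] [304.2 157.5] [20.5 21.2] 45.0
top0 blue [  82  223   73   49 1610] [118.1 247.1] [34.4 68.9] 76.0
side0 yellow [37 74  9  5 16] [40.4 76.4] [8.9 2.6] 31.0
side0 yellow [215 110  35   9 224] [231.4 114.3] [ 6.7 33.9] 85.9
side0 yellow [174 113  36  10 246] [191.  117.5] [ 7.1 35.1] 85.2
side0 yellow [ 43 116  14  13  62] [ 47.9 122.4] [10.8 13.6] 71.6
side0 yellow [189 179  66  55 544] [217.7 201.8] [50.5 59.9] 82.7
side0 yellow [368 219  24   5  91] [379.4 220.9] [23.2  3.6] 3.4
side0 yellow [254 239  22   6  62] [264.8 241.6] [ 2.9 21.1] 82.9
side0 yellow [333 242  24  11 113] [344.5 247. ] [ 4.7 24.3] 73.6
side0 yellow [386 275  23  23 141] [396.9 285.9] [28.3  4.2] 45.0
side0 blue [  84  161   71   49 1471] [123.  184.8] [72.  37.1] 21.8
side0 blue [296 200  24  18 347] [307.7 208.3] [17. 23.] 90.0
side0 blue [245 235  40  37 111] [260.1 243.3] [33.2 38.5] 74.7
side0 blue [287 248   8  19  24] [290.7 256.9] [19.3  1.2] 67.4
```

View pics/t_c.png

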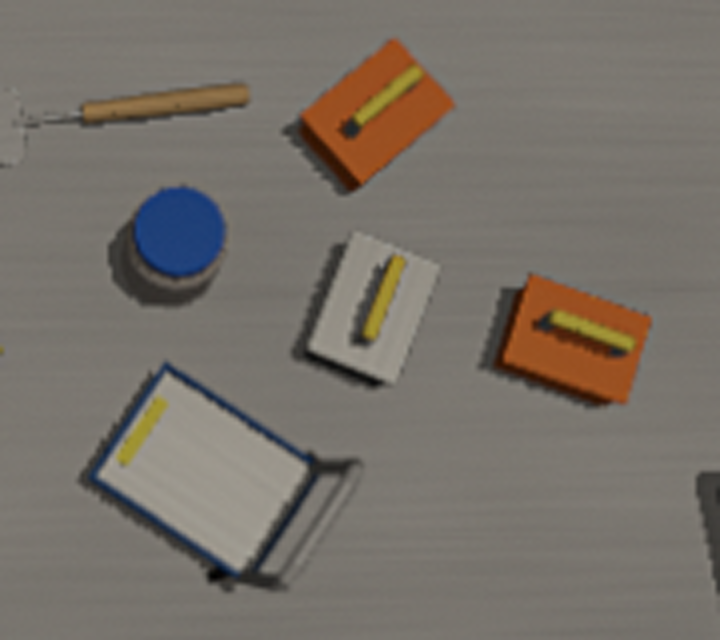

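View pics/s_c.png

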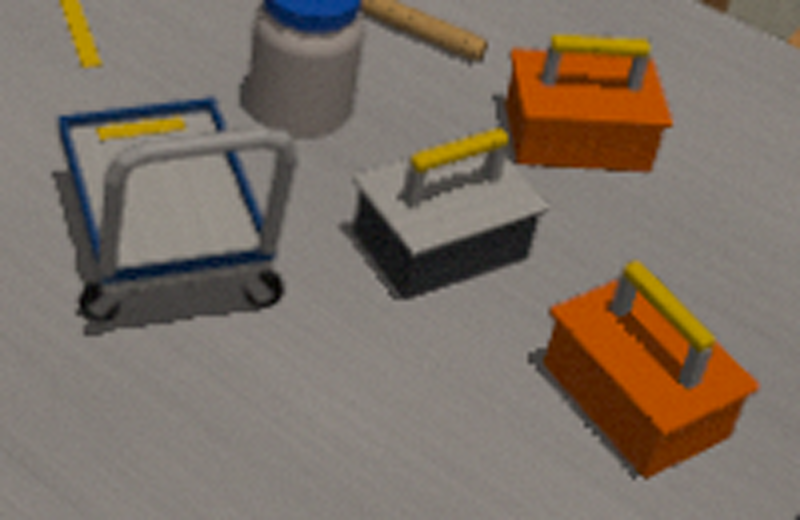

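The crops confirm the pan, a grey lid on a dark steel body: handle at top pixel (355,174), side (344,247). The caddy's nose strip is at top (295,207). Next I'll compute poses.

Run:
```python
from h import *
t=load("top0");s=load("side0")
T=lambda L:(np.array(L,float)+.5)/4-.5+[260,100]
S=lambda L:(np.array(L,float)+.5)/4-.5+[230,210]
# deck
q=cast(t,T([[165,363],[92,477],[240,577],[318,458]]),.058)
print("deck",q.round(4),q.mean(0).round(4),"len",[round(np.linalg.norm(q[i]-q[(i+1)%4]),4) for i in range(4)])
d1=q[0]-q[3];d2=q[1]-q[2];print("hd",np.degrees(np.arctan2(d1[1],d1[0])),np.degrees(np.arctan2(d2[1],d2[0])))
w=q[1]-q[0];w2=q[2]-q[3];print("from widths",np.degrees(np.arctan2(w[1],w[0]))-90,np.degrees(np.arctan2(w2[1],w2[0]))-90)
# strip (on deck)
print("strip",cast(t,[[294.9,207.3]],.05))
# bar: outer ends
b=cast(t,T([[352,465],[283,580]]),.165);print("bar",b.round(4),b.mean(0))
bs=cast(s,S([[118,150],[285,140]]),.165);print("bar side",bs.round(4),bs.mean(0))
# handle
H=hsv(t);m=(H[...,0]>20)&(H[...,0]<33)&(H[...,1]>150)&(H[...,2]>80)
for i,st,c,M in blobs(m):
    if abs(c[0]-355.4)<1: hp=np.argwhere(M)[:,::-1]
P=cast(t,hp,.092);c=P.mean(0);u=np.linalg.svd((P-c)[:,:2])[2][0];print("handle",c,np.degrees(np.arctan2(u[1],u[0])),"len",np.ptp((P-c)[:,:2]@u))
lid=cast(t,T([[357,232],[440,265],[392,385],[305,348]]),.052)
# lid corners
print("lid?",lid.round(4),[round(np.linalg.norm(lid[i]-lid[(i+1)%4]),4) for i in range(4)],lid.mean(0))
print("handle side",cast(s,[[344.5,247]],.09),tri(t,[355.4,173.8],s,[344.5,247.0]))
print("pail",cast(t,[[304.2,157.5]],.11),cast(s,[[307.7,208.3]],.105))
# tape
for n,f in(("t",t),("s",s)):
    H=hsv(f);m=(H[...,0]>20)&(H[...,0]<33)&(H[...,1]>150)&(H[...,2]>80)
    for i,st,c,M in blobs(m):
        if (n=="t" and (abs(c[0]-240)<1 or abs(c[0]-212)<1)) or(n=="s" and abs(c[0]-217.7)<1):
            P=cast(f,np.argwhere(M)[:,::-1],0)
            if n=="t":
                c=P.mean(0);u=np.linalg.svd((P-c)[:,:2])[2][0];u*=np.sign(u[1]);a=(P-c)[:,:2]@u
                print("tape",c.round(4),np.degrees(np.arctan2(u[1],u[0])),"ends",(c[:2]+u*a.min()).round(4),(c[:2]+u*a.max()).round(4))
            np.save(f"pics/tape_{n}.npy" if n=="s" else f"pics/tape_t{int(c[0]*1000)}.npy",P)
crop(s,160,120,270,250,5,"s_bay");crop(t,110,90,280,250,4,"t_bay")
```

```text
deck [[ 0.564  -0.1246  0.058 ]
 [ 0.4755 -0.0659  0.058 ]
 [ 0.3967 -0.1782  0.058 ]
 [ 0.4876 -0.2418  0.058 ]] [ 0.4809 -0.1526  0.058 ] len [np.float64(0.1062), np.float64(0.1372), np.float64(0.111), np.float64(0.1398)]
hd 56.91018103976142 54.96458122166112
from widths 56.42561613686564 55.05127344009546
strip [[ 0.51197391 -0.10519736  0.05      ]]
bar [[ 0.4708 -0.248   0.165 ]
 [ 0.3899 -0.1957  0.165 ]] [ 0.43035999 -0.22184414  0.165     ]
bar side [[ 0.3946 -0.1945  0.165 ]
 [ 0.4676 -0.2567  0.165 ]] [ 0.43110193 -0.22562904  0.165     ]
handle [ 0.60771668 -0.2917037   0.092     ] 156.39773728839126 len 0.06727898155309786
lid? [[ 0.6687 -0.2817  0.052 ]
 [ 0.641  -0.3474  0.052 ]
 [ 0.5449 -0.3038  0.052 ]
 [ 0.5754 -0.2359  0.052 ]] [np.float64(0.0712), np.float64(0.1055), np.float64(0.0743), np.float64(0.1039)] [ 0.60752215 -0.29219195  0.052     ]
handle side [[ 0.6097219  -0.29558874  0.09      ]] (array([ 0.60969993, -0.29377673,  0.08848413]), np.float64(0.003531270635577569))
pail [[ 0.65678803 -0.13330162  0.11      ]] [[ 0.65863499 -0.13757712  0.105     ]]
tape [0.6232 0.0692 0.    ] 56.288554067178616 ends [0.5821 0.0077] [0.665  0.1319]
tape [0.4858 0.1606 0.    ] 56.43376731026904 ends [0.4445 0.0983] [0.527  0.2227]
```

View pics/s_bay.png

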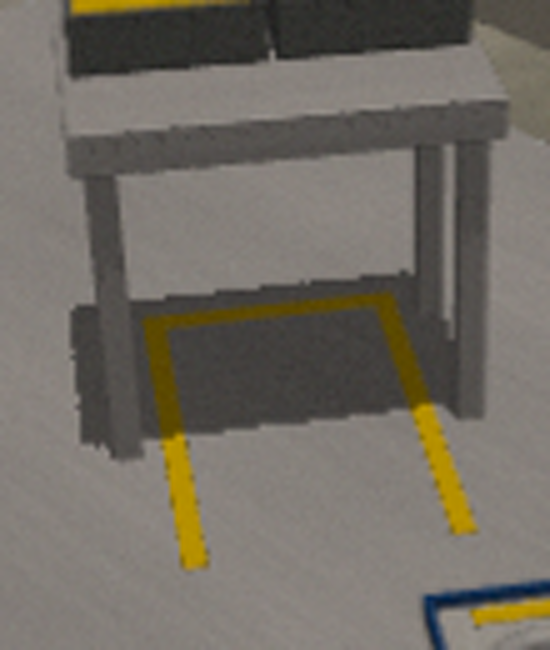

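View pics/t_bay.png

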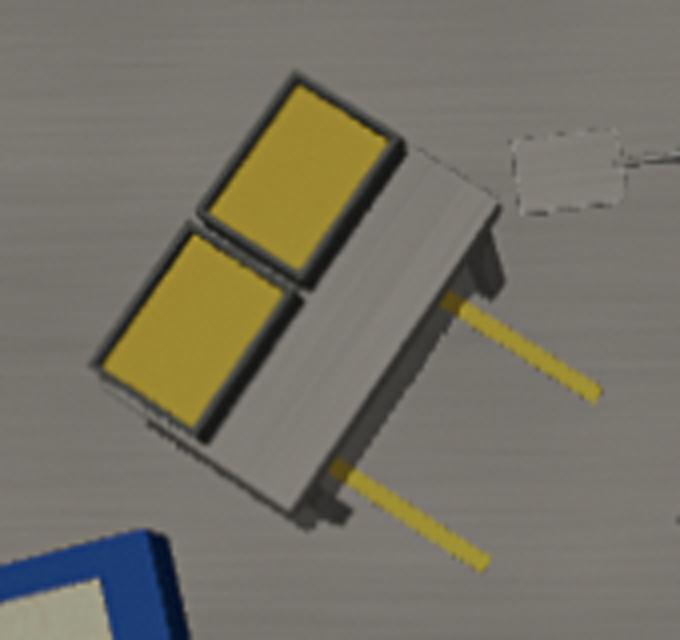

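Run:
```python
from h import *
q=[0.69602535,-0.12829186,0.12815459,-0.69474191]
M=R.from_quat(q).as_matrix();print(M.round(3));z=M[:,2];print("jaw yaw",np.degrees(np.arctan2(z[1],z[0])))
s=load("side0")
S=lambda L:(np.array(L,float)+.5)/5-.5+[160,120]
P=cast(s,S([[145,318],[392,293],[208,568],[183,570],[478,532],[455,534]]),0);print(P.round(4))
# mid & heading
print("end mid",(P[0]+P[1])/2, np.linalg.norm(P[0]-P[1]), "heading",np.degrees(np.arctan2(*(P[0]-P[1])[1::-1]))-90)
m=(P[2]+P[3]+P[4]+P[5])/4;print("mouth mid",m, np.linalg.norm((P[0]+P[1])/2-m)); d=(P[0]+P[1])/2-m;print(np.degrees(np.arctan2(d[1],d[0])))
u=d/np.linalg.norm(d);print("centre from mouth",m+u*.17,"from end",(P[0]+P[1])/2-u*.11)
```

```text
[[ 0.934 -0.001  0.357]
 [-0.357 -0.002  0.934]
 [ 0.    -1.    -0.002]]
jaw yaw 69.10492244605075
[[ 0.5985  0.334   0.    ]
 [ 0.7461  0.2337  0.    ]
 [ 0.453   0.0918  0.    ]
 [ 0.4412  0.1009  0.    ]
 [ 0.5917  0.0008  0.    ]
 [ 0.5804  0.0095 -0.    ]]
end mid [0.67229376 0.28382377 0.        ] 0.1785132991395251 heading 55.802152437126466
mouth mid [ 5.16571714e-01  5.07524603e-02 -2.77555756e-17] 0.280306248762119
56.251907688095045
centre from mouth [ 6.11013947e-01  1.92105439e-01 -1.09223874e-17] from end [ 6.11184081e-01  1.92360081e-01 -1.08920630e-17]
```

Call:
{"method": "send_rows", "body": {
  "moves": [
    [[0,0,5,0,1],[0,0,5,0,1],[1,-2.5,4.5,-2.7,1],[2.05,-5.1,0,0,1],[2.05,-5.1,0,0,1],[2.05,-5.1,0,0,1],[2.05,-5.1,0,0,1],[2.05,-5.1,0,0,1],[2.05,-5.1,0,0,1],[2.05,-5.1,0,0,1],[2.05,-5.1,0,0,1],[2.05,-5.1,0,0,1],[2.05,-5.1,0,0,1],[2.05,-5.1,0,0,1],[2.05,-5.1,0,0,1],[2.05,-5.1,0,0,1],[2.05,-5.1,0,0,1],[2.05,-5.1,0,0,1],[2.05,-5.1,0,0,1],[2,-4,0,0,1]]
  ],
  "squeeze": 20
}}

```text
time_s: 2.6
tcp_pos: [0.599, -0.2525, 0.3782]
eef_rot: [0.692, -0.145, 0.145, -0.692]
wrist_force: [0.3, 0.1, 0.0]
grip_width: 0.088
```

Call:
{"method": "send_rows", "body": {
  "moves": [
    [[0.5,-2,0,0,0.1],[0.5,-2.05,0,0,0.1],[0,0,-5,0,0.1],[0,0,-5,0,0.1],[0,0,-5,0,0.1],[0,0,-3,0,0.1],[0,0,0,0,0.1]]
  ]
}}

```text
time_s: 3.48
tcp_pos: [0.6073, -0.2898, 0.1959]
eef_rot: [-0.692, 0.147, -0.143, 0.692]
wrist_force: [0.5, -0.2, 0.4]
grip_width: 0.0484
```

Run:
```python
from h import *
from cell import arm
t=snap("top","1");s=snap("side","1")
crop(t,290,100,440,240,4,"t1");crop(s,280,160,440,300,4,"s1");print(arm.sense()["tcp_pos"],arm.sense()["grip_width"])
```

```text
[ 0.60912855 -0.29127424  0.19954494] 0.048462998170710064
```

View pics/t1.png

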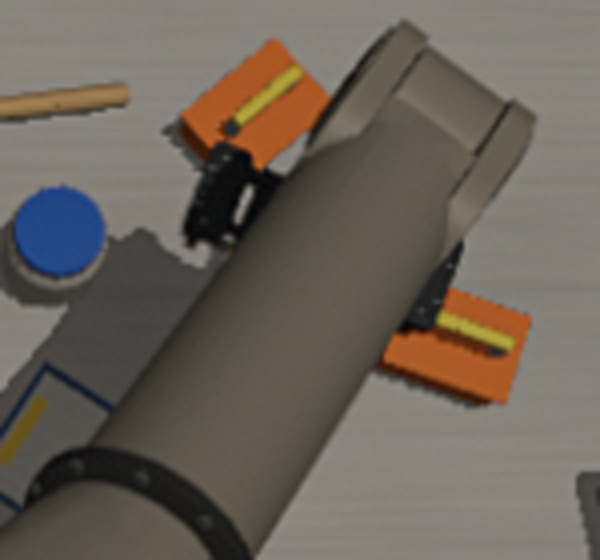

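View pics/s1.png

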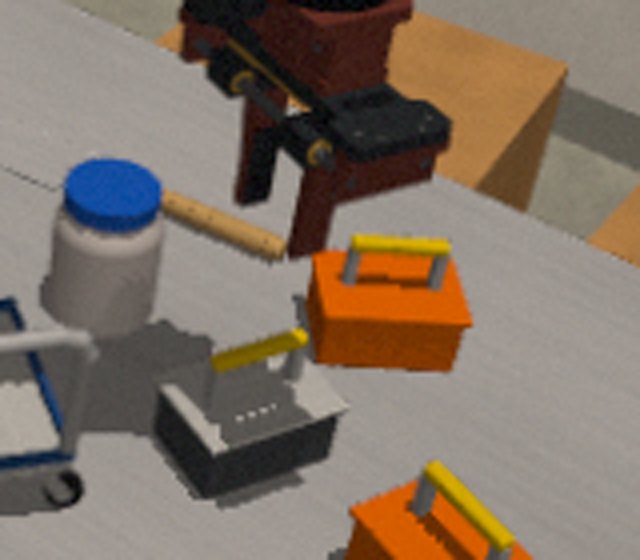

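Call:
{"method": "send_rows", "body": {
  "moves": [
    [[0,0,-3,0,0.1],[0,0,-3,0,0.1],[0,0,-2.5,0,0.1],[0,0,-2,0,0.1],[0,0,-1.4,0,0.1],[0,0,0,0,0.1],[0,0,0,0,0.1]]
  ]
}}

```text
time_s: 4.45
tcp_pos: [0.6094, -0.2914, 0.0806]
eef_rot: [0.692, -0.144, 0.145, -0.692]
wrist_force: [-0.3, 0.6, 0.2]
grip_width: 0.0483
```

Run:
```python
from h import *
from cell import arm
s=snap("side","2");x=arm.sense()
print(x["tcp_pos"],x["grip_width"],x["wrist_force"],proj(s,x["tcp_pos"]+np.array([0,0,-.011])))
crop(s,290,170,420,290,6,"s2")
```

```text
[ 0.60942025 -0.29133603  0.08069205] 0.04788704441036279 [ 0.55090213 -0.44975178 -0.00687694] [[341.8805767  252.10531207]]
```

View pics/s2.png

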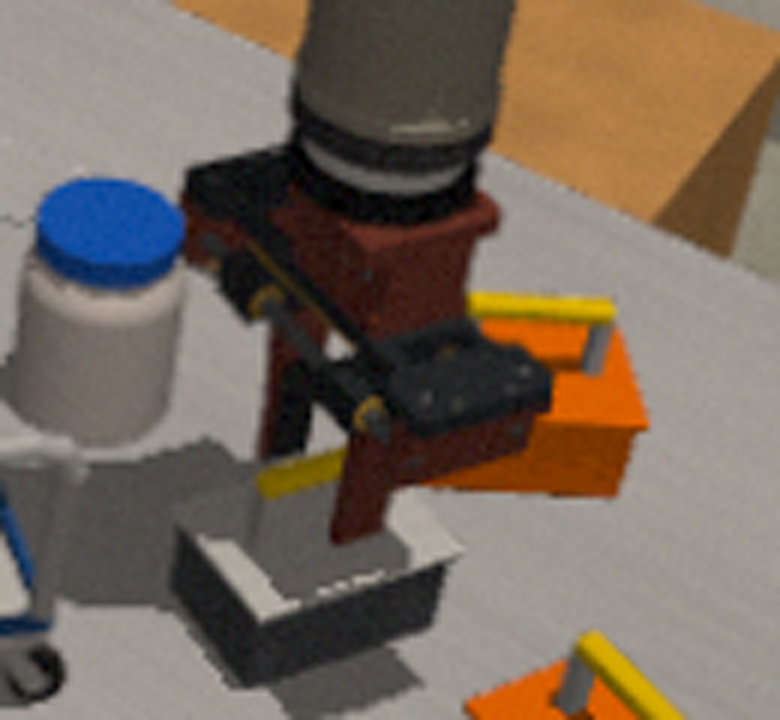

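The handle's yellow bar lies between the two fingers, at about side pixel (342,248). Closing.

Call:
{"method": "send_rows", "body": {
  "moves": [
    [[0,0,0,0,-0.4],[0,0,0,0,-0.6],[0,0,0,0,-0.75],[0,0,0,0,-1],[0,0,0,0,-1],[0,0,0,0,-1]]
  ],
  "squeeze": 20
}}

```text
time_s: 5.25
tcp_pos: [0.6086, -0.2912, 0.0797]
eef_rot: [0.692, -0.145, 0.145, -0.692]
wrist_force: [-1.0, -1.8, -0.2]
grip_width: 0.0119
```

Call:
{"method": "send_rows", "body": {
  "moves": [
    [[0,0,0.5,0,-1],[0,0,1.5,0,-1],[0,0,2.5,0,-1],[0,0,3.5,0,-1],[0,0,3.5,-4,-1],[0,0,3.5,-8,-1],[0,0,3,-9.5,-1],[0,0,1.5,-9.5,-1],[0,0,0.5,-9.5,-1],[0,0,0,-9.5,-1],[0,0,0,-9.5,-1],[0,0,0,-9.5,-1],[0,0,0,-9.5,-1],[0,0,0,-9.5,-1],[0,0,0,-8,-1],[0,0,0,-4,-1],[0,0,0,0,-1],[0,0,0,0,-1]]
  ]
}}

```text
time_s: 7.5
tcp_pos: [0.6088, -0.2907, 0.2801]
eef_rot: [-0.334, 0.623, -0.623, 0.335]
wrist_force: [-0.4, 1.7, -2.2]
grip_width: 0.0117
```

Run:
```python
from h import *
from cell import arm
s=snap("side","3");t=snap("top","3");x=arm.sense();M=R.from_quat(x["eef_rot"]).as_matrix()
print(x["tcp_pos"],x["grip_width"],x["wrist_force"],x["ft_torque"],np.degrees(np.arctan2(M[1,2],M[0,2])),x["joint_pos"].round(2))
crop(s,230,130,430,290,4,"s3");crop(t,260,130,400,260,5,"t3")
# shapes: blue rim contour in top0 vs
t=load("top0");H=hsv(t)
m=((H[...,0]>98)&(H[...,0]<128)&(H[...,1]>90)).astype(np.uint8);m[:, :270]=0;m[:185]=0;m[:,360:]=0
P=np.argwhere(m)[:,::-1];W=cast(t,P,.058)[:,:2]
r=cv2.minAreaRect(W.astype(np.float32));print(len(P),r)
```

```text
[ 0.60883971 -0.29079142  0.27995591] 0.011852488094141736 [-0.09253083 -0.35651384 -2.40808956] [-0.05015699  0.1141516   0.00924398] -33.54396894189748 [-0.33  0.69  1.13  1.55 -0.63  1.31  0.3 ]
171 ((0.28144973516464233, -0.07497504353523254), (0.16261154413223267, 0.5608447790145874), 68.48340606689453)
```

View pics/s3.png

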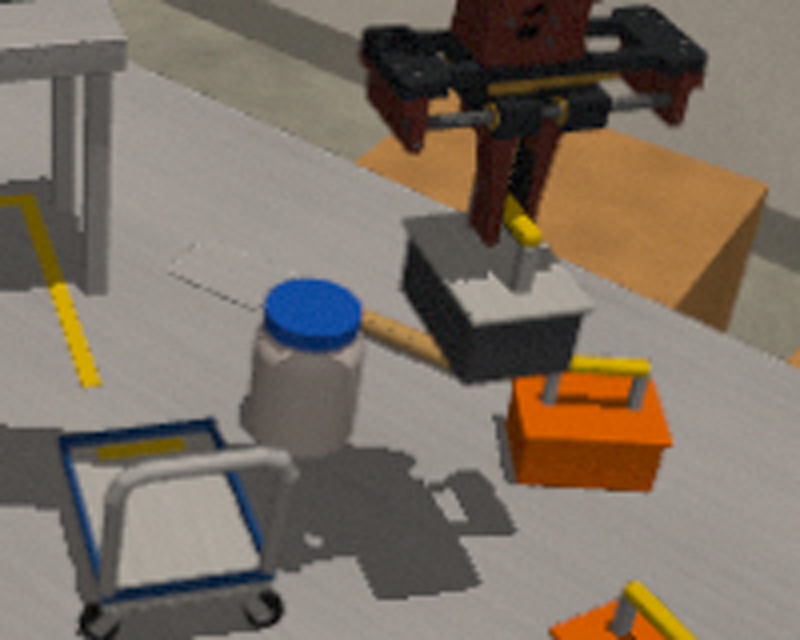

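View pics/t3.png

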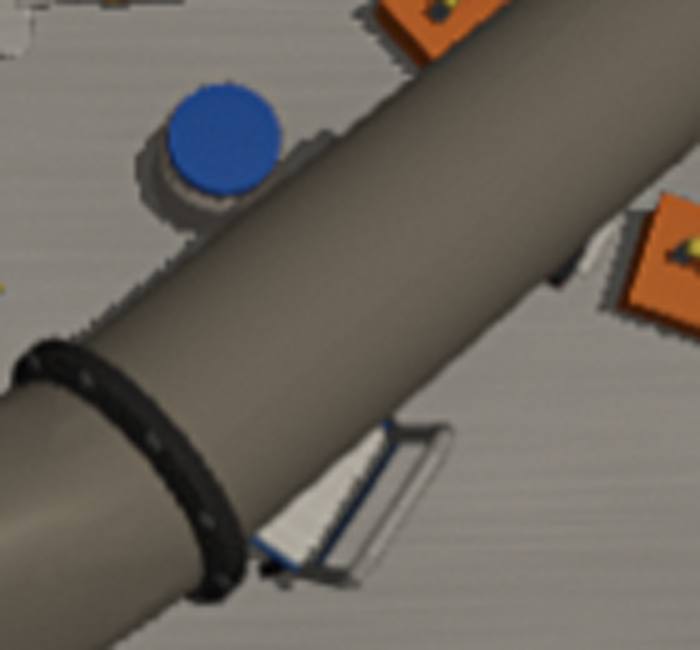

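Run:
```python
from h import *
s=load("side3");t=load("top0")
S=lambda L:(np.array(L,float)+.5)/4-.5+[230,130]
P=cast(s,S([[213,420],[60,437],[98,600],[273,573]]),.058)
print(P.round(4),P.mean(0),[round(np.linalg.norm(P[i]-P[(i+1)%4]),4) for i in range(4)])
for a,b in((0,3),(1,2)): d=P[a]-P[b];print(np.degrees(np.arctan2(d[1],d[0])))
for a,b in((1,0),(2,3)): d=P[a]-P[b];print(np.degrees(np.arctan2(d[1],d[0]))-90)
# model prediction for candidate pose
for c,h in(((.4795,-.153),56.),((.4795,-.153),54.)):
    a=np.radians(h);Rm=np.array([[np.cos(a),-np.sin(a)],[np.sin(a),np.cos(a)]])
    L=np.array([[.075,-.055],[.075,.055],[-.075,.055],[-.075,-.055]])@Rm.T+c
    print(h,((proj(t,np.c_[L,[.058]*4])-[260,100]+.5)*4-.5).round(0).tolist(),((proj(s,np.c_[L,[.058]*4])-[230,130]+.5)*4-.5).round(0).tolist())
    B=np.array([[-.085,0.034],[-.085,-.034]])@Rm.T+c
    print((proj(t,np.c_[B,[.165]*2])-[260,100]).round(1)*4,(proj(s,np.c_[B,[.165]*2])-[230,130]).round(1)*4)
```

```text
[[ 0.566  -0.1277  0.058 ]
 [ 0.479  -0.0651  0.058 ]
 [ 0.3889 -0.1869  0.058 ]
 [ 0.4808 -0.2487  0.058 ]] [ 0.47866539 -0.15710894  0.058     ] [np.float64(0.1071), np.float64(0.1515), np.float64(0.1108), np.float64(0.148)]
54.856531255990085
53.4793951915175
54.25500378287353
56.07608239163355
56.0 [[161.0, 359.0], [84.0, 477.0], [248.0, 583.0], [324.0, 464.0]] [[207.0, 415.0], [51.0, 436.0], [99.0, 595.0], [272.0, 569.0]]
[[293.2 558.8]
 [343.6 478.4]] [[140.4 469.2]
 [256.  453.2]]
54.0 [[165.0, 358.0], [84.0, 472.0], [244.0, 584.0], [324.0, 468.0]] [[212.0, 417.0], [55.0, 433.0], [94.0, 593.0], [269.0, 572.0]]
[[289.6 561.2]
 [342.4 482.8]] [[134.8 468.4]
 [251.6 455.2]]
```

Call:
{"method": "send_rows", "body": {
  "moves": [
    [[-0.4,0.4,0,0,-1],[-1,1,0,-0.5,-1],[-1.6,1.7,0,-0.5,-1],[-2,2.1,0,-0.5,-1],[-2,2.1,0,0,-1],[-2,2.1,0,0,-1],[-1.7,1.8,0,0,-1],[-1.2,1.3,0,0,-1],[-0.7,0.8,0,0,-1],[-0.3,0.3,0,0,-1],[0,0,-1,0,-1],[0,0,-2,0,-1],[0,0,-2,0,-1],[0,0,-2,0,-1],[0,0,-1.5,0,-1],[0,0,-0.8,0,-1],[0,0,0,0,-1],[0,0,0,0,-1]]
  ]
}}

```text
time_s: 9.85
tcp_pos: [0.4802, -0.1552, 0.1872]
eef_rot: [0.326, -0.627, 0.628, -0.326]
wrist_force: [0.2, 0.1, -2.7]
grip_width: 0.0116
```

Run:
```python
from h import *
from cell import arm
s=snap("side","4");t=snap("top","4");x=arm.sense();M=R.from_quat(x["eef_rot"]).as_matrix()
print(x["tcp_pos"],x["grip_width"],x["wrist_force"],np.degrees(np.arctan2(M[1,2],M[0,2])),x["joint_pos"].round(2))
crop(s,220,150,370,310,4,"s4");crop(t,260,130,400,260,5,"t4")
```

```text
[ 0.48022629 -0.15500104  0.18717268] 0.011769307927655133 [ 0.68487317 -0.31418133 -2.86383125] -35.09444373892331 [-0.72  0.51  1.22  2.06 -0.59  0.98  0.19]
```

View pics/s4.png

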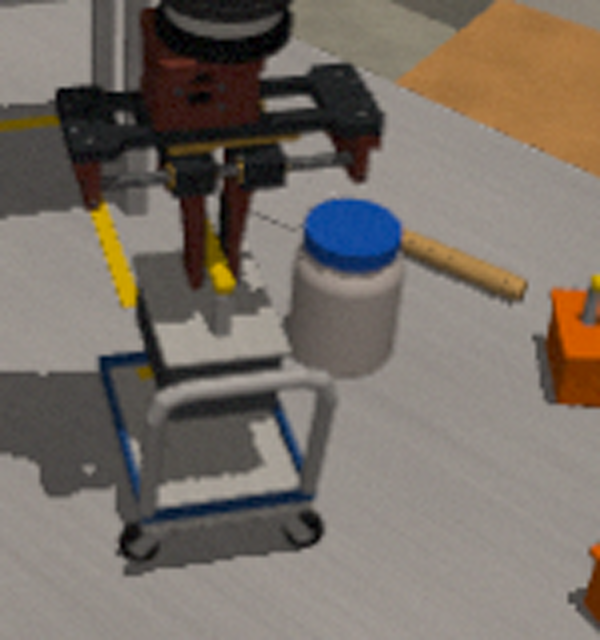

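View pics/t4.png

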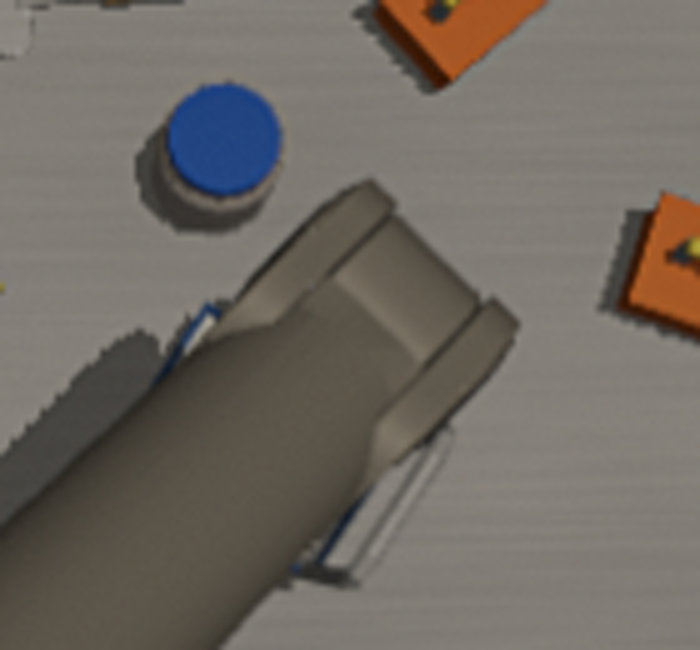

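Call:
{"method": "send_rows", "body": {
  "moves": [
    [[0,0,-1,0,-1],[0,0,-1.5,0,-1],[0,0,-1.5,0,-1],[0,0,-0.8,0,-1],[0,0,-0.4,0,-1],[0,0,-0.2,0,-1],[0,0,-0.1,0,-1],[0,0,-0.1,0,-1],[0,0,-0.1,0,-1],[0,0,0,0,-1]]
  ]
}}

```text
time_s: 11.2
tcp_pos: [0.4798, -0.1548, 0.1297]
eef_rot: [-0.326, 0.628, -0.627, 0.326]
wrist_force: [0.0, -0.2, -3.5]
grip_width: 0.0119
```

Run:
```python
from h import *
from cell import arm
s=snap("side","5");x=arm.sense()
print(x["tcp_pos"],x["grip_width"],x["wrist_force"],x["joint_pos"].round(2))
crop(s,220,190,350,310,5,"s5")
```

```text
[ 0.47981493 -0.15487824  0.12968941] 0.01174266449639599 [ 0.53626496 -0.4823426  -2.93958652] [-0.63  0.58  1.1   2.1  -0.69  0.88  0.26]
```

View pics/s5.png

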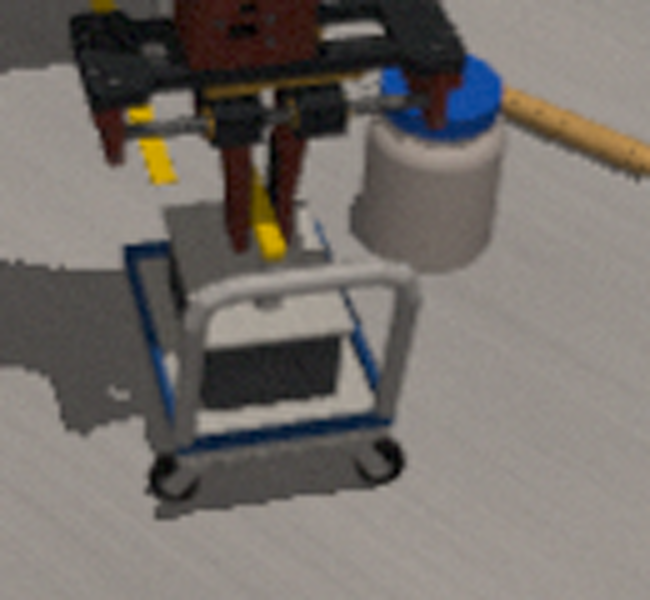

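Call:
{"method": "send_rows", "body": {
  "moves": [
    [[0,0,-0.1,0,-1],[0,0,-0.1,0,-1],[0,0,0,0,-1]]
  ]
}}

```text
time_s: 11.62
tcp_pos: [0.481, -0.1556, 0.1287]
eef_rot: [0.325, -0.627, 0.628, -0.327]
wrist_force: [-0.8, 0.1, 7.6]
grip_width: 0.0117
```

Call:
{"method": "send_rows", "body": {
  "moves": [
    [[0,0,0.1,0,-1],[0,0,0,0,-0.7],[0,0,0,0,-0.55],[0,0,0,0,-0.3],[0,0,0,0,0],[0,0,0,0,0]]
  ]
}}

```text
time_s: 12.38
tcp_pos: [0.4798, -0.1549, 0.1287]
eef_rot: [0.326, -0.628, 0.628, -0.326]
wrist_force: [-0.2, 0.4, 0.1]
grip_width: 0.0431
```

Call:
{"method": "send_rows", "body": {
  "moves": [
    [[0,0,1.5,0,0],[0,0,3,0,0],[0,0,4,0,0],[0,0,4,2,0],[0,0,3,9,0],[-0.4,-0.6,1.5,9,0],[-0.7,-1,0,10,0],[-0.7,-1,0,10,0],[-0.7,-1,0,10,0],[-0.7,-1,0,10,0],[-0.7,-1,0,10,0],[-0.7,-1,0,10,0],[-0.3,-0.4,0,10,0],[0,0,0,0,0],[0,0,0,0,0]]
  ]
}}

```text
time_s: 14.25
tcp_pos: [0.4309, -0.2249, 0.299]
eef_rot: [-0.674, 0.214, -0.215, 0.674]
wrist_force: [-0.3, 0.3, -0.1]
grip_width: 0.0439
```

Run:
```python
from h import *
from cell import arm
s=snap("side","6");t=snap("top","6");x=arm.sense();M=R.from_quat(x["eef_rot"]).as_matrix()
print(x["tcp_pos"],x["grip_width"],x["wrist_force"],np.degrees(np.arctan2(M[1,2],M[0,2])),x["joint_pos"].round(2))
crop(s,220,150,370,310,5,"s6");crop(t,230,130,380,260,5,"t6")
```

```text
[ 0.43100491 -0.22466803  0.2987824 ] 0.04400427402661992 [0.05774365 0.191578   0.28649621] 54.79679105544834 [-0.6   0.13  1.07  1.96 -0.13  1.12  1.47]
```

View pics/s6.png

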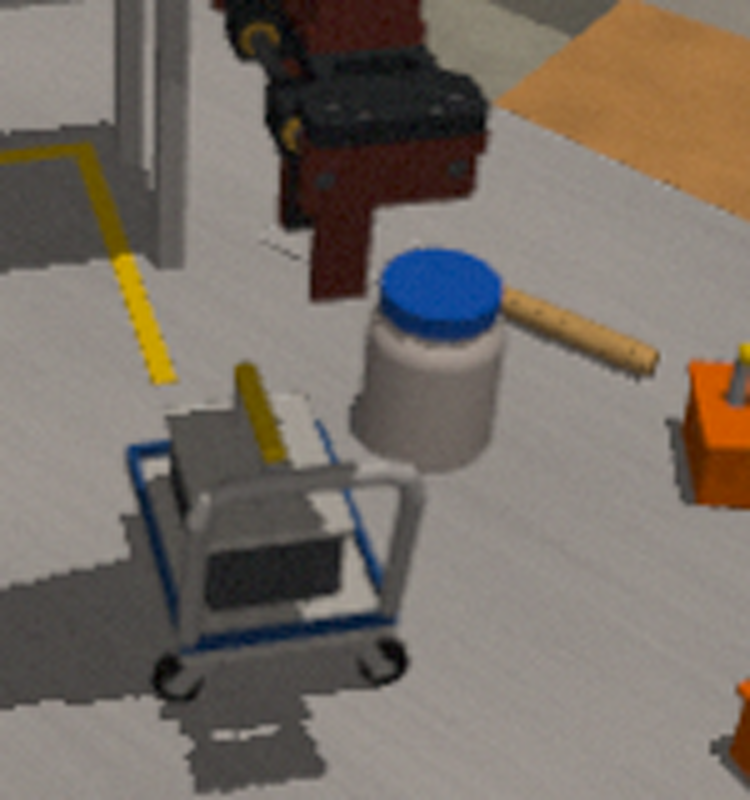

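View pics/t6.png

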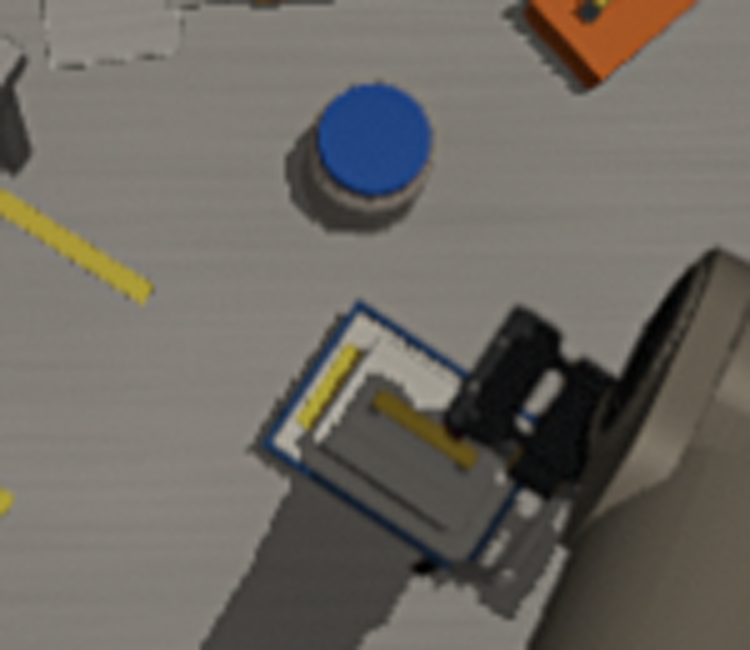

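Run:
```python
from h import *
s=load("side6");t=load("top6")
S=lambda L:(np.array(L,float)+.5)/5-.5+[220,150]
P=cast(s,S([[240,486],[308,480],[375,474],[200,495],[418,482]]),.165);print(P.round(4))
d=P[0]-P[2];print(np.degrees(np.arctan2(d[1],d[0]))-90,(P[3]+P[4])/2)
T=lambda L:(np.array(L,float)+.5)/5-.5+[230,130]
F=cast(t,T([[359,301],[265,447],[447,565]]),.058);print(F.round(4))
d=F[1]-F[2];print(np.degrees(np.arctan2(d[1],d[0])));d=F[1]-F[0];print(np.degrees(np.arctan2(d[1],d[0]))-90)
hh=cast(t,T([[380,400],[468,460]]),.142);d=hh[0]-hh[1];print(hh,np.degrees(np.arctan2(d[1],d[0])))
```

```text
[[ 0.4089 -0.2074  0.165 ]
 [ 0.4335 -0.2267  0.165 ]
 [ 0.4581 -0.246   0.165 ]
 [ 0.3918 -0.1986  0.165 ]
 [ 0.4676 -0.2634  0.165 ]]
51.96703872765755 [ 0.42970341 -0.231032    0.165     ]
[[ 0.5658 -0.1263  0.058 ]
 [ 0.4751 -0.0658  0.058 ]
 [ 0.4006 -0.1764  0.058 ]]
56.0598901300292
56.283073788379085
[[ 0.49343734 -0.13001548  0.142     ]
 [ 0.4576455  -0.18027434  0.142     ]] 54.54343415460711
```

Call:
{"method": "send_rows", "body": {
  "moves": [
    [[0,0,-2,0.7,0],[0,0,-4,0,0],[0,0,-3,0,0],[0,0,-2.5,0,0],[0,0,-1.7,0,0],[0,0,-0.9,0,0],[0,0,0,0,0]]
  ],
  "squeeze": 15
}}

```text
time_s: 15.22
tcp_pos: [0.4309, -0.2249, 0.1576]
eef_rot: [0.676, -0.209, 0.209, -0.675]
wrist_force: [0.6, 0.1, -0.5]
grip_width: 0.0439
```

Run:
```python
from h import *
from cell import arm
s=snap("side","7");x=arm.sense();M=R.from_quat(x["eef_rot"]).as_matrix()
print(x["tcp_pos"],x["grip_width"],x["wrist_force"],np.degrees(np.arctan2(M[1,2],M[0,2])),x["joint_pos"].round(2))
crop(s,220,180,370,310,5,"s7")
```

```text
[ 0.43110978 -0.22510129  0.15807984] 0.043716526810220514 [-0.49259642 -0.4018459   0.19370221] 55.578828599247956 [-0.39  0.38  0.92  2.11 -0.4   0.83  1.75]
```

View pics/s7.png

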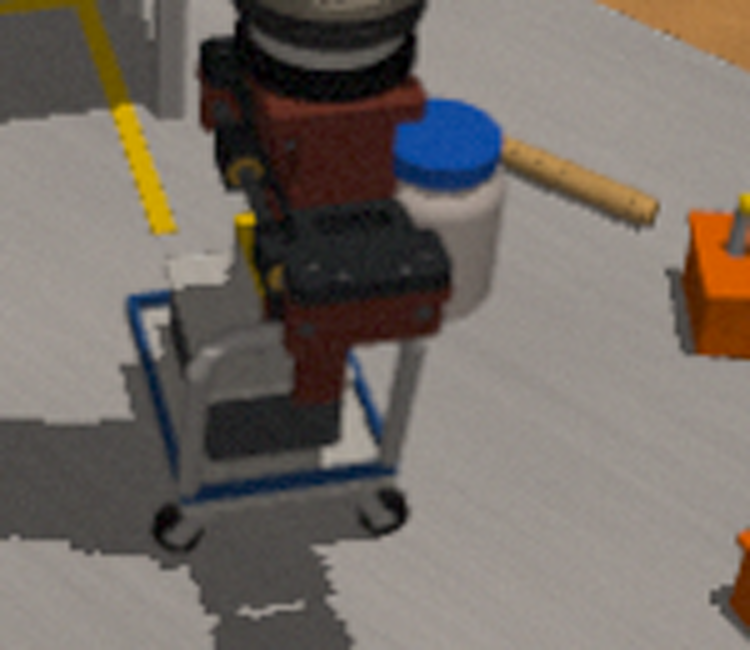

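Call:
{"method": "send_rows", "body": {
  "moves": [
    [[0,0,0,0,-0.3],[0,0,0,0,-0.5],[0,0,0,0,-0.7],[0,0,0,0,-1],[0,0,0,0,-1],[0,0,0,0,-1]]
  ],
  "squeeze": 15
}}

```text
time_s: 16.02
tcp_pos: [0.431, -0.225, 0.1578]
eef_rot: [-0.675, 0.209, -0.209, 0.675]
wrist_force: [0.2, -0.7, 2.0]
grip_width: 0.0115
```

Run:
```python
from h import *
from cell import arm
s=snap("side","8");t=snap("top","8");x=arm.sense();M=R.from_quat(x["eef_rot"]).as_matrix()
print(x["tcp_pos"],x["grip_width"],x["wrist_force"],x["ft_torque"],np.degrees(np.arctan2(M[1,2],M[0,2])))
crop(s,220,180,370,310,5,"s8");crop(t,230,130,380,260,5,"t8")
```

```text
[ 0.43095722 -0.22496761  0.15777925] 0.011593023145286926 [0.40831183 0.41205168 1.4496664 ] [-0.02267655  0.06573368 -0.00360916] 55.59623521772311
```

View pics/t8.png

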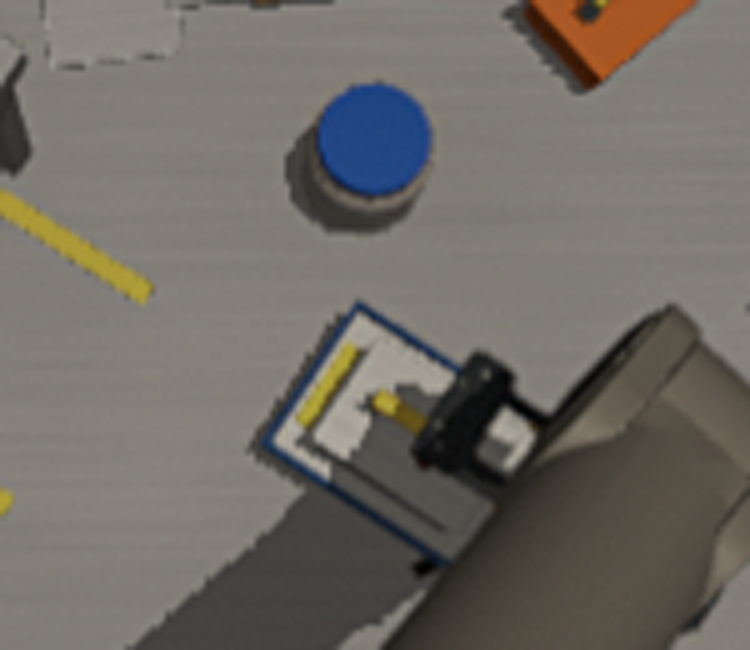

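Call:
{"method": "send_rows", "body": {
  "moves": [
    [[0.17,0.25,0,0,-1],[0.28,0.41,0,0,-1],[0.4,0.58,0,0,-1],[0.4,0.58,0,0,-1],[0.4,0.58,0,0,-1],[0.4,0.58,0,0,-1],[0.4,0.58,0,0,-1],[0.4,0.58,0,0,-1],[0.4,0.58,0,0,-1],[0.4,0.58,0,0,-1],[0.4,0.58,0,0,-1],[0.4,0.58,0,0,-1],[0.4,0.58,0,0,-1],[0.4,0.58,0,0,-1],[0.28,0.41,0,0,-1],[0.17,0.25,0,0,-1],[0,0,0,0,-1],[0,0,0,0,-1]]
  ]
}}

```text
time_s: 18.38
tcp_pos: [0.4884, -0.1413, 0.1577]
eef_rot: [-0.675, 0.209, -0.209, 0.676]
wrist_force: [-0.1, 0.1, 3.9]
grip_width: 0.0115
```

Run:
```python
from h import *
from cell import arm
s=snap("side","9");t=snap("top","9");x=arm.sense();M=R.from_quat(x["eef_rot"]).as_matrix()
print(x["time_s"],x["tcp_pos"],x["grip_width"],x["wrist_force"],x["ft_torque"],np.degrees(np.arctan2(M[1,2],M[0,2])),x["joint_pos"].round(2))
crop(s,200,160,350,290,5,"s9");crop(t,210,130,360,260,5,"t9")
```

```text
18.475 [ 0.4881658  -0.14161111  0.15771065] 0.011699595749493993 [0.44190594 0.77979782 4.34200751] [ 0.06668831 -0.17319283  0.01076258] 55.6253521878985 [-0.55  0.42  0.9   2.07 -0.43  0.85  1.57]
```

View pics/s9.png

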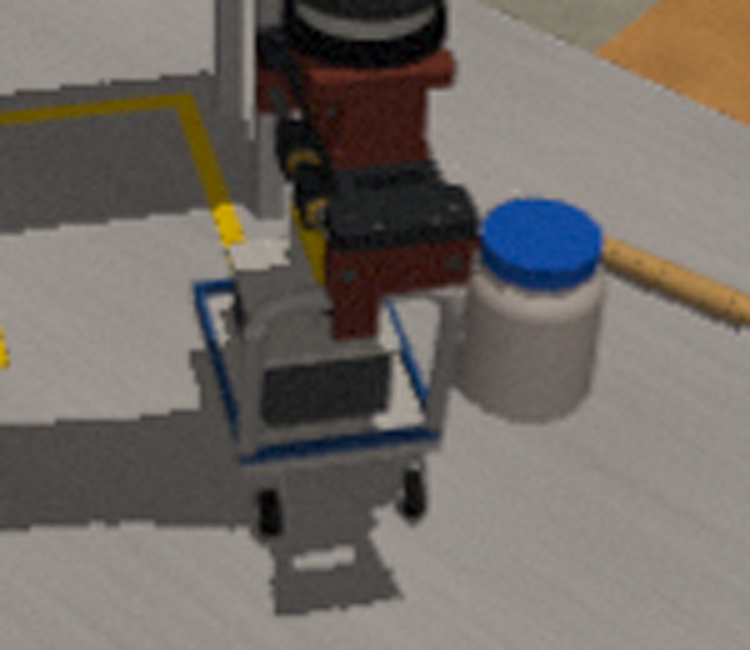

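View pics/t9.png

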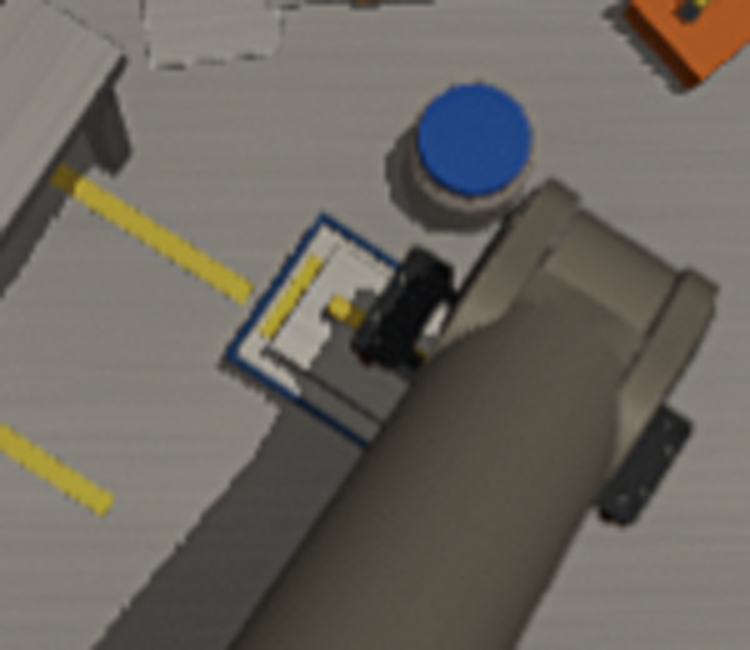

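Run:
```python
from h import *
t=load("top9");s=load("side9")
T=lambda L:(np.array(L,float)+.5)/5-.5+[210,130]
S=lambda L:(np.array(L,float)+.5)/5-.5+[200,160]
F=cast(t,T([[322,212],[226,356],[368,447]]),.058);print(F.round(4))
d=F[1]-F[2];print(np.degrees(np.arctan2(d[1],d[0])));d=F[1]-F[0];print(np.degrees(np.arctan2(d[1],d[0]))-90)
h=np.radians(55.8);print("origin top",(F[0]+F[1])[:2]/2-.075*np.array([np.cos(h),np.sin(h)]))
P=cast(s,S([[195,284],[242,463],[440,438]]),.058);print(P.round(4))
d=P[0]-P[1];print(np.degrees(np.arctan2(d[1],d[0])));d=P[1]-P[2];print(np.degrees(np.arctan2(d[1],d[0]))-90)
print("origin side",(P[1]+P[2])[:2]/2+.075*np.array([np.cos(h),np.sin(h)]))
```

```text
[[ 0.6237 -0.0416  0.058 ]
 [ 0.533   0.0197  0.058 ]
 [ 0.475  -0.0676  0.058 ]]
56.4076852305815
55.947532770457826
origin top [ 0.536209   -0.07299838]
[[ 0.5373  0.0175  0.058 ]
 [ 0.4477 -0.1086  0.058 ]
 [ 0.5355 -0.1701  0.058 ]]
54.60673527984544
54.99389070442578
origin side [ 0.53375609 -0.07730352]
```

Run:
```python
import numpy as np
h=np.radians(56.3);u=np.array([np.cos(h),np.sin(h)]);n=np.array([-u[1],u[0]])
c=np.array([.6085,.193]);o=np.array([.536,-.0725]);r=o-c;print(r@u,r@n)
A=0.11;L=-(r@n);N=20
k=np.arange(N+1)/N
sm=k-np.sin(2*np.pi*k)/(2*np.pi)
al=A*(k)**1; la=L*sm
d=np.diff(al)[:,None]*u+np.diff(la)[:,None]*n
print((d*100).round(2).tolist(),(d.sum(0)*100))
```

```text
-0.2611100404156231 -0.08699452163298384
[[0.3, 0.46], [0.26, 0.48], [0.2, 0.53], [0.11, 0.59], [-0.0, 0.66], [-0.11, 0.74], [-0.22, 0.81], [-0.31, 0.87], [-0.38, 0.91], [-0.41, 0.94], [-0.41, 0.94], [-0.38, 0.91], [-0.31, 0.87], [-0.22, 0.81], [-0.11, 0.74], [-0.0, 0.66], [0.11, 0.59], [0.2, 0.53], [0.26, 0.48], [0.3, 0.46]] [-1.13425639 13.9783379 ]
```

Call:
{"method": "send_rows", "body": {
  "moves": [
    [[0.3,0.46,0.03,0,-1],[0.26,0.48,0.03,0,-1],[0.2,0.53,0,0,-1],[0.11,0.59,0,0,-1],[0,0.66,0,0,-1],[-0.11,0.74,0,0,-1],[-0.22,0.81,0,0,-1],[-0.31,0.87,0,0,-1],[-0.38,0.91,0,0,-1],[-0.41,0.94,0,0,-1],[-0.41,0.94,0,0,-1],[-0.38,0.91,0,0,-1],[-0.31,0.87,0,0,-1],[-0.22,0.81,0,0.2,-1],[-0.11,0.74,0,0.2,-1],[0,0.66,0,0.2,-1],[0.11,0.59,0,0,-1],[0.2,0.53,0,0,-1],[0.26,0.48,0,0,-1],[0.3,0.46,0,0,-1]]
  ]
}}

```text
time_s: 20.98
tcp_pos: [0.4768, -0.002, 0.1582]
eef_rot: [0.677, -0.206, 0.206, -0.677]
wrist_force: [-0.4, -1.2, -3.9]
grip_width: 0.0115
```

Run:
```python
from h import *
from cell import arm
s=snap("side","10");t=snap("top","10");x=arm.sense();M=R.from_quat(x["eef_rot"]).as_matrix()
print(x["time_s"],x["tcp_pos"],x["grip_width"],x["wrist_force"],x["ft_torque"],np.degrees(np.arctan2(M[1,2],M[0,2])),x["joint_pos"].round(2))
crop(s,160,130,310,260,5,"s10");crop(t,180,120,330,250,5,"t10")
```

```text
21.075 [ 0.47715284 -0.00151426  0.15821955] 0.011379892217791555 [ 0.18468499 -0.57607598 -5.01559847] [0.11528617 0.03134531 0.07529242] 56.251456883357406 [-0.88  0.36  0.93  2.13 -0.39  0.83  1.27]
```

View pics/s10.png

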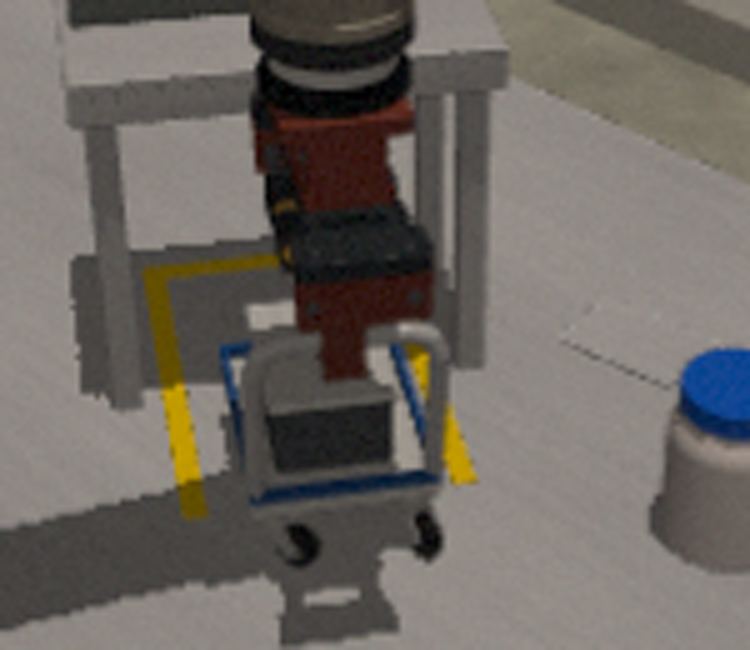

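View pics/t10.png

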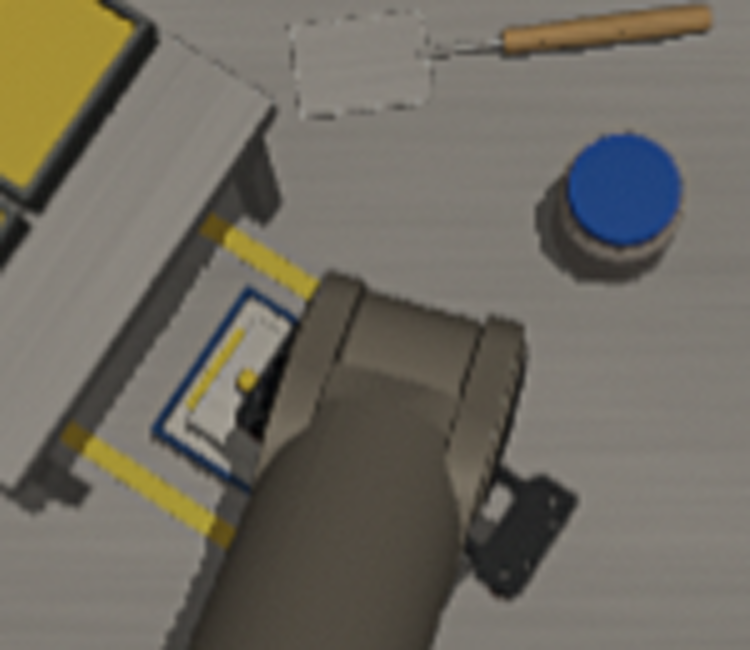

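Run:
```python
from h import *
t=load("top10");s=load("side10")
T=lambda L:(np.array(L,float)+.5)/5-.5+[180,120]
S=lambda L:(np.array(L,float)+.5)/5-.5+[160,130]
A=lambda d:np.degrees(np.arctan2(d[1],d[0]))
h=np.radians(56.3);u=np.array([np.cos(h),np.sin(h)]);n=np.array([-u[1],u[0]])
F=cast(t,T([[249,288],[153,433],[245,492]]),.058)
print("top",A(F[1]-F[2]),A(F[1]-F[0])-90)
o=(F[0]+F[1])[:2]/2-.075*u;print("origin top",o,(o-[.607,.193])@u,(o-[.607,.193])@n)
P=cast(s,S([[222,346],[252,505],[438,480]]),.058)
print("side",A(P[0]-P[1]),A(P[1]-P[2])-90)
o=(P[1]+P[2])[:2]/2+.075*u;print("origin side",o,(o-[.611,.192])@u,(o-[.611,.192])@n)
b=np.array([.4771,-.0015]);o=b+.085*u;print("tcp origin",o,(o-[.609,.193])@u,(o-[.609,.193])@n)
# direct lat of the tape lines in top view through front edge
```

```text
top 56.88968018347811 56.648517536935884
origin top [0.52178088 0.06661301] -0.15243153482489707 0.0007732846194622282
side 55.68957459247283 56.895771174652964
origin side [0.52184666 0.06131013] -0.15819420695443823 0.0016589454313376065
tcp origin [0.52426178 0.0692161 ] -0.1499990567347699 0.0018175075703746888
```

Call:
{"method": "send_rows", "body": {
  "moves": [
    [[0.17,0.25,-0.02,0,-1],[0.3,0.43,-0.01,0,-1],[0.34,0.49,0,0,-1],[0.34,0.49,0,0,-1],[0.34,0.49,0,0,-1],[0.34,0.49,0,0,-1],[0.34,0.49,0,0,-1],[0.34,0.49,0,0,-1],[0.34,0.5,0,0,-1],[0.34,0.5,0,0,-1],[0.28,0.41,0,0,-1],[0.22,0.33,0,0,-1],[0.17,0.25,0,0,-1],[0,0,0,0,-1],[0,0,0,0,-1]]
  ]
}}

```text
time_s: 22.95
tcp_pos: [0.5154, 0.054, 0.158]
eef_rot: [-0.676, 0.205, -0.206, 0.677]
wrist_force: [-0.2, 1.3, -1.4]
grip_width: 0.0116
```

Run:
```python
from h import *
from cell import arm
s=snap("side","11");t=snap("top","11");x=arm.sense();M=R.from_quat(x["eef_rot"]).as_matrix()
print(x["time_s"],x["tcp_pos"],x["grip_width"],x["wrist_force"],x["ft_torque"],np.degrees(np.arctan2(M[1,2],M[0,2])),x["joint_pos"].round(2))
crop(s,160,110,310,240,5,"s11");crop(t,180,120,330,250,5,"t11")
```

```text
23.05 [0.5152615  0.05391219 0.1579613 ] 0.011523470741700627 [-0.25871025  1.44220801 -1.68029396] [0.25045483 0.0546493  0.03916955] 56.19736745118741 [-0.92  0.43  0.89  2.04 -0.44  0.86  1.2 ]
```

View pics/s11.png

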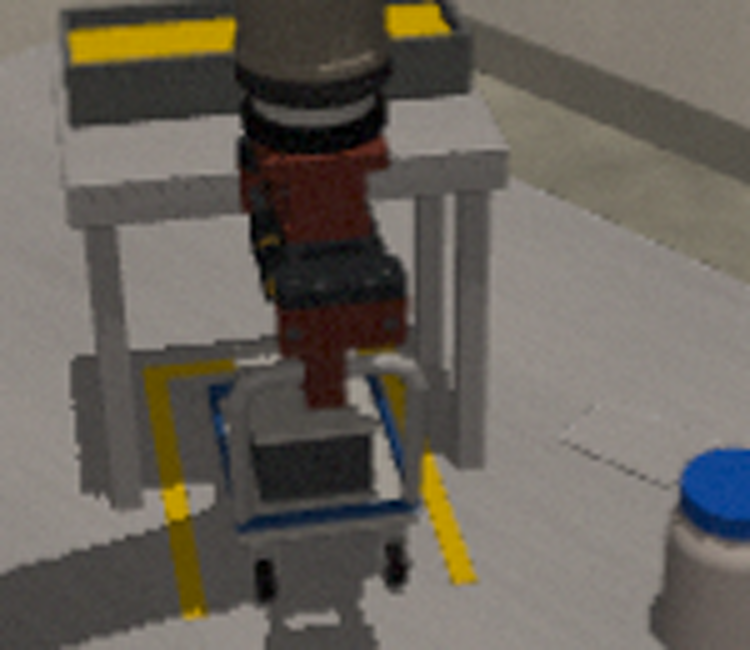

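View pics/t11.png

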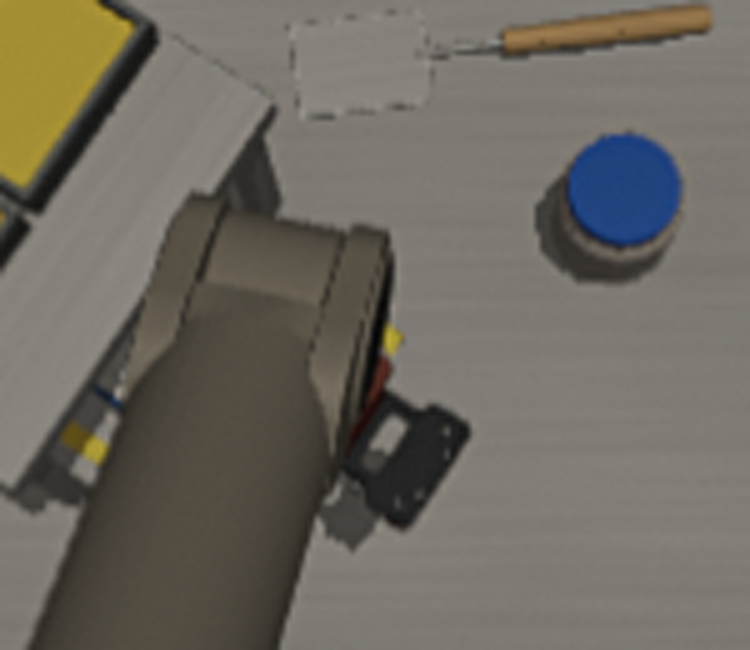

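Call:
{"method": "send_rows", "body": {
  "moves": [
    [[0,0,0,0,-0.6],[0,0,0,0,-0.4],[0,0,0,0,-0.2],[0,0,0,0,0],[0,0,0,0,0],[0,0,1,0,0],[0,0,2,0,0],[0,0,3,0,0],[-0.5,-0.8,2,0,0],[-1.5,-2.25,0,-2,0],[-1.5,-2.25,0,-9,0],[-0.5,-0.7,0,-10,-0.2],[0,0,0,-10,-0.23],[0,0,0,-10,-0.23],[0,0,0,-10,-0.23],[0,0,0,-10,-0.23],[0,0,0,-10,-0.23],[0,0,0,-10,-0.23],[0,0,0,-8.9,-0.23],[0,0,0,0,-0.23]]
  ]
}}

```text
time_s: 25.55
tcp_pos: [0.4739, -0.0073, 0.2373]
eef_rot: [-0.334, 0.624, -0.624, 0.333]
wrist_force: [-0.5, -0.1, 0.3]
grip_width: 0.0337
```

Run:
```python
from h import *
from cell import arm
s=snap("side","12");t=snap("top","12");x=arm.sense();M=R.from_quat(x["eef_rot"]).as_matrix()
print(x["time_s"],x["tcp_pos"],x["grip_width"],x["wrist_force"],np.degrees(np.arctan2(M[1,2],M[0,2])),x["joint_pos"].round(2))
crop(s,160,110,310,240,5,"s12");crop(t,180,120,330,250,5,"t12")
```

```text
25.65 [ 0.47436808 -0.00686678  0.23758383] 0.034163601731649645 [-0.3430199  -0.84751756 -0.75626898] -33.613042908513826 [-1.21  0.43  1.42  2.07 -0.5   1.06 -0.13]
```

View pics/s12.png

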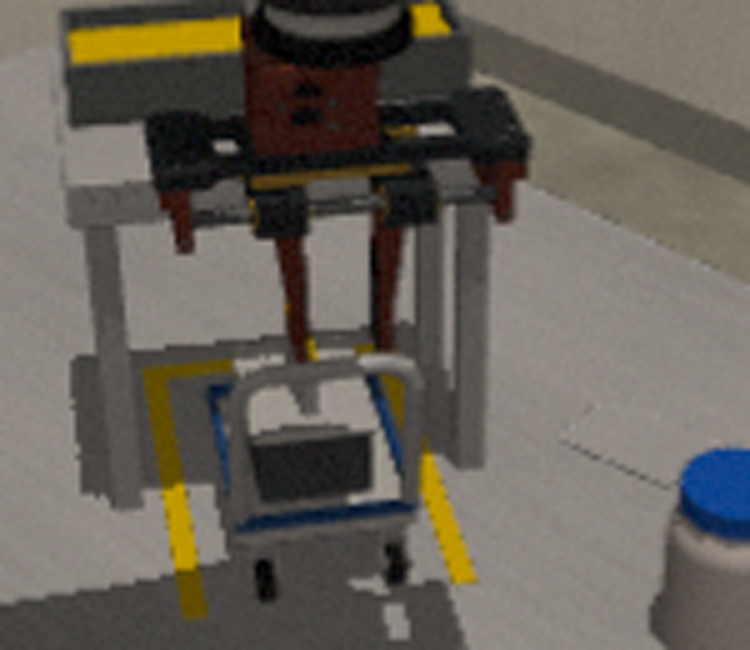

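View pics/t12.png

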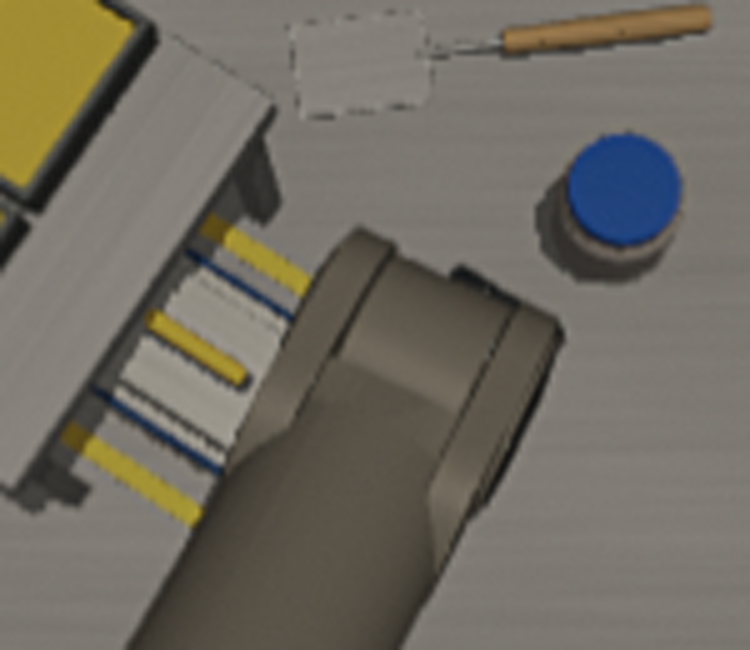

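```bash
cat > rim.py <<'E'
from h import *
import sys
A=lambda d:np.degrees(np.arctan2(d[1],d[0]))
h=np.radians(56.35);u=np.array([np.cos(h),np.sin(h)]);n=np.array([-u[1],u[0]]);C=np.array([.607,.193])
def rim(f,verbose=True):
    H=hsv(f);m=((H[...,0]>105)&(H[...,0]<128)&(H[...,1]>110)).astype(np.uint8)
    yy,xx=np.mgrid[:384,:512];W=cast(f,np.c_[xx.ravel(),yy.ravel()],.058)[:,:2]-C
    a=(W@u).reshape(384,512);l=(W@n).reshape(384,512)
    for nm,c in(("left",.0525),("right",-.0525)):
        k=(m>0)&(abs(l-c)<.018)&(a<.02)&(a>-.22)
        P=np.c_[a[k],l[k]]
        if len(P)<8: print(nm,len(P));continue
        vx,vy,x0,y0=cv2.fitLine(P.astype(np.float32),cv2.DIST_HUBER,0,.01,.01).ravel()
        print(nm,len(P),"lat",P[:,1].mean().round(4),"slope deg",np.degrees(np.arctan(vy/vx)).round(2),"range",P[:,0].min().round(3),P[:,0].max().round(3))
if __name__=="__main__": rim(load(sys.argv[1]))
E
python3 rim.py top12
python3 - <<'E'
from h import *
from rim import *
t=load("top12");s=load("side12")
# tape strips lat in top
H=hsv(t);m=(H[...,0]>20)&(H[...,0]<33)&(H[...,1]>150)&(H[...,2]>80)
yy,xx=np.mgrid[:384,:512];W=cast(t,np.c_[xx.ravel(),yy.ravel()],0)[:,:2]-C
a=(W@u).reshape(m.shape);l=(W@n).reshape(m.shape)
for c in(.0825,-.0825):
    k=m&(abs(l-c)<.015)&(a<0)&(a>-.18);print("tape",c,k.sum(),l[k].mean())
W2=cast(t,np.c_[xx.ravel(),yy.ravel()],.142)[:,:2]-C
a=(W2@u).reshape(m.shape);l=(W2@n).reshape(m.shape)
k=m&(abs(l)<.03)&(a<0)&(a>-.2);P=np.c_[a[k],l[k]];f=cv2.fitLine(P.astype(np.float32),cv2.DIST_HUBER,0,.01,.01).ravel()
print("handle",k.sum(),P.mean(0),"slope",np.degrees(np.arctan(f[1]/f[0])),P[:,0].min(),P[:,0].max())
S=lambda L:(np.array(L,float)+.5)/5-.5+[160,110]
P=cast(s,S([[240,530],[414,510]]),.058)[:,:2]
print("side heading",A(P[0]-P[1])-90,"origin",((P.mean(0)+.075*u-[.611,.192])@u,(P.mean(0)-[.611,.192])@n))
E
```

```text
left 31 lat 0.0529 slope deg -0.2 range -0.125 -0.036
right 23 lat -0.0526 slope deg -1.05 range -0.108 -0.034
tape 0.0825 117 0.08301938492562848
tape -0.0825 90 -0.08212340462316099
handle 78 [-0.08400581  0.00274994] slope -0.41590098 -0.11813405207118584 -0.050992410574133576
side heading 55.75285301236255 origin (np.float64(-0.08995996418616521), np.float64(0.0010537129733619302))
```

Call:
{"method": "send_rows", "body": {
  "moves": [
    [[0,0,-2,0,-0.23],[0.2,0.3,-2.5,0,-0.23],[0.5,0.75,-1.5,0,-0.23],[0.6,0.9,-0.55,0,-0.23],[0.4,0.6,0,0,-0.23],[0,0,0,0,-0.23]]
  ]
}}

```text
time_s: 26.4
tcp_pos: [0.4929, 0.0197, 0.173]
eef_rot: [0.334, -0.623, 0.623, -0.334]
wrist_force: [-1.2, 0.6, -1.0]
grip_width: 0.034
```

Run:
```python
from h import *
from cell import arm
s=snap("side","13");x=arm.sense();M=R.from_quat(x["eef_rot"]).as_matrix()
print(x["time_s"],x["tcp_pos"],x["grip_width"],x["wrist_force"],np.degrees(np.arctan2(M[1,2],M[0,2])),x["joint_pos"].round(2))
crop(s,160,110,310,240,5,"s13")
b=np.array([.5153,.0539]);h=np.radians(56.35);u=np.array([np.cos(h),np.sin(h)]);d=b-x["tcp_pos"][:2];print(d@u,d@[-u[1],u[0]])
```

```text
26.45 [0.49258748 0.019334   0.17296653] 0.03345269077650561 [0.25899082 0.29401543 0.43471943] -33.65250723467063 [-1.09  0.53  1.23  2.09 -0.62  0.96 -0.1 ]
0.041359468988109965 0.0002468880458450271
```

View pics/s13.png

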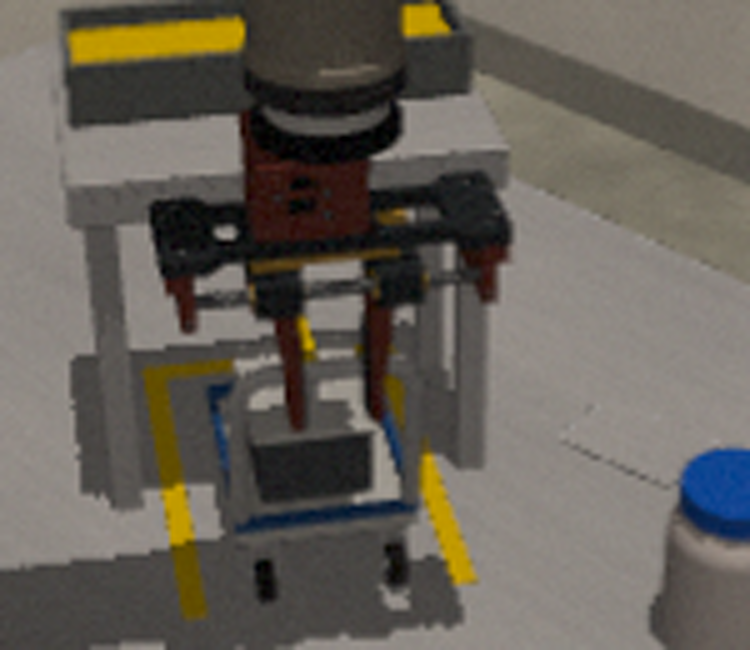

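Call:
{"method": "send_rows", "body": {
  "moves": [
    [[0.22,0.33,0,0,0.05],[0.22,0.33,0,0,0.05],[0.22,0.33,0,0,0.05],[0.22,0.33,0,0,0.05],[0.22,0.33,0,0,0.05],[0.11,0.165,0,0,0.05],[0.11,0.165,0,0,0.05],[0.11,0.165,0,0,0.05],[0.165,0.25,0,0,0.05],[0.22,0.33,0,0,0.05],[0.22,0.33,0,0,0.05],[0.22,0.33,0,0,0.05],[0.22,0.33,0,0,0.05],[0.22,0.33,0,0,0.05],[0.22,0.33,0,0,0.05],[0.22,0.33,0,0,0.05],[0.165,0.25,0,0,0.05],[0.11,0.165,0,0,0.05],[0.055,0.083,0,0,0.05]]
  ]
}}

```text
time_s: 28.82
tcp_pos: [0.5269, 0.0714, 0.1725]
eef_rot: [0.334, -0.623, 0.623, -0.334]
wrist_force: [-0.9, -0.1, 0.2]
grip_width: 0.0459
```

Run:
```python
from h import *
from cell import arm
s=snap("side","14");t=snap("top","14");x=arm.sense();M=R.from_quat(x["eef_rot"]).as_matrix()
print(x["time_s"],x["tcp_pos"],x["grip_width"],x["wrist_force"],np.degrees(np.arctan2(M[1,2],M[0,2])),x["joint_pos"].round(2))
crop(s,160,110,310,240,5,"s14");crop(t,150,100,300,230,5,"t14")
from rim import rim
rim(t)
b=np.array([.5153,.0539]);h=np.radians(56.35);u=np.array([np.cos(h),np.sin(h)]);d=x["tcp_pos"][:2]-b;print(d@u,d@[-u[1],u[0]])
```

```text
28.925 [0.52696889 0.07143219 0.172471  ] 0.046359632978539546 [-0.50527897 -0.3561274  -0.04465807] -33.70271315378618 [-1.11  0.59  1.19  2.01 -0.67  1.   -0.18]
left 0
right 0
0.02106040518461603 1.2745013655147212e-06
```

View pics/s14.png

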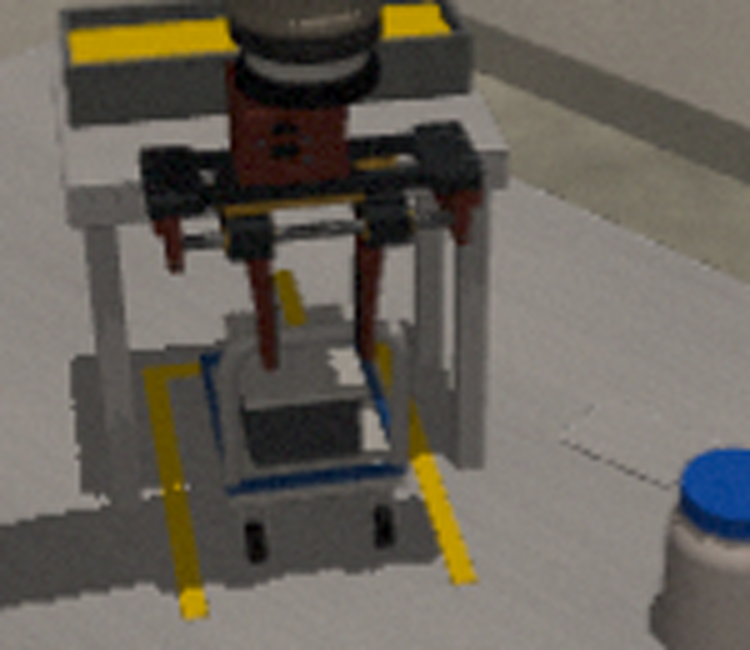

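View pics/t14.png

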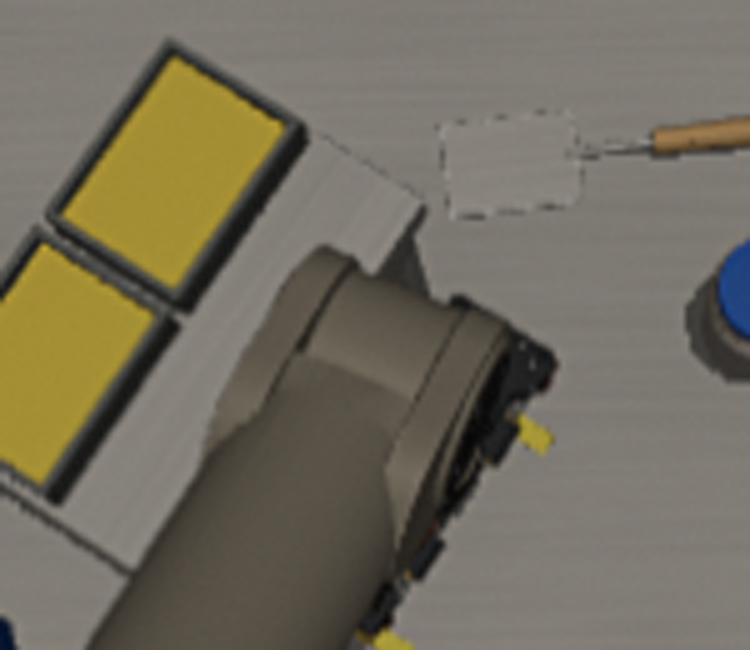

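```bash
cat > sd.py <<'E'
from rim import *
def meas(f,L,k,off):
    P=cast(f,(np.array(L,float)+.5)/k-.5+off,.058)[:,:2]
    o=P.mean(0)+.075*u-[.611,.192]
    print("heading",A(P[0]-P[1])-90,"w",np.linalg.norm(P[0]-P[1]),"along",o@u,"lat",o@n)
E
python3 - <<'E'
from sd import *
meas(load("side12"),[[240,530],[414,510]],5,[160,110])
meas(load("side14"),[[230,495],[405,472]],5,[160,110])
meas(load("side10"),[[252,505],[438,480]],5,[160,130])
E
python3 - <<'E'
from h import *
s=load("side14");crop(s,195,175,250,225,14,"s14b")
E
```

```text
heading 55.75285301236255 w 0.10367644109299586 along -0.08995996418616521 lat 0.0010537129733619653
heading 57.60785556547455 w 0.10740470885351223 along -0.05295954008417228 lat 0.0007679385522713844
heading 56.895771174652964 w 0.1061872092725904 along -0.15819267045786117 lat 0.001862445109225556
```

View pics/s14b.png

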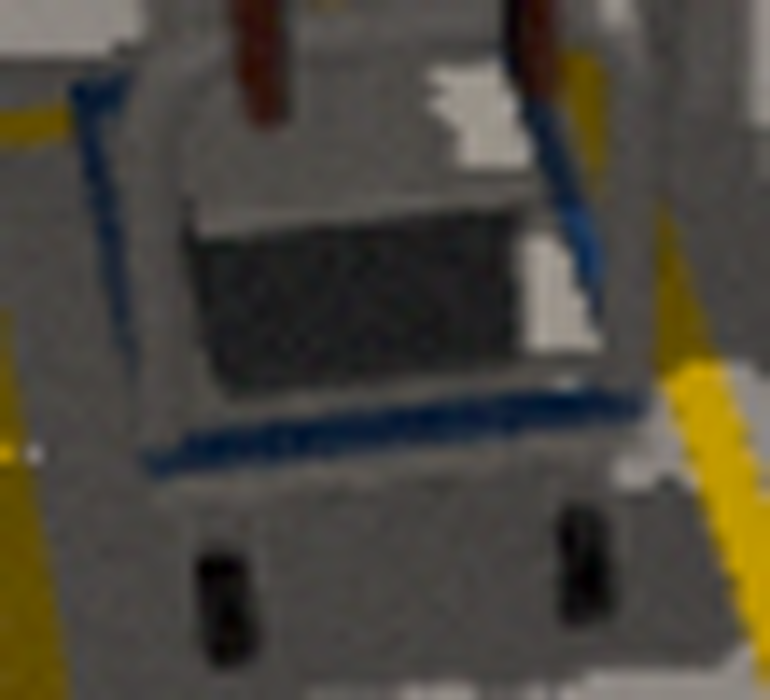

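Call:
{"method": "send_rows", "body": {
  "moves": [
    [[0.11,0.165,0,0,0.05],[0.165,0.25,0,0,0.05],[0.22,0.33,0,0,0.05],[0.22,0.33,0,0,0.05],[0.22,0.33,0,0,0.05],[0.22,0.33,0,0,0.05],[0.22,0.33,0,0,0.05],[0.22,0.33,0,0,0.05],[0.165,0.25,0,0,0.05],[0.11,0.165,0,0,0.05],[0.11,0.165,0,0,0.05],[0.055,0.083,0,0,0.05],[0,0,0,0,0.05]]
  ]
}}

```text
time_s: 30.55
tcp_pos: [0.5473, 0.102, 0.1725]
eef_rot: [-0.333, 0.623, -0.623, 0.334]
wrist_force: [0.1, -0.1, -0.4]
grip_width: 0.046
```

Run:
```python
from sd import *
from cell import arm
s=snap("side","15");x=arm.sense();M=R.from_quat(x["eef_rot"]).as_matrix()
print(x["time_s"],x["tcp_pos"],x["grip_width"],x["wrist_force"],np.degrees(np.arctan2(M[1,2],M[0,2])),x["joint_pos"].round(2))
crop(s,180,90,280,220,6,"s15")
b=np.array([.5153,.0539]);d=x["tcp_pos"][:2]-b;print(d@u,d@n)
```

```text
30.6 [0.5473157  0.10199855 0.17245771] 0.0459118498850275 [ 0.38266045 -0.39353438 -0.38537442] -33.704580118912205 [-1.11  0.63  1.16  1.95 -0.69  1.03 -0.22]
0.05777953978804961 1.1949643284626091e-06
```

View pics/s15.png

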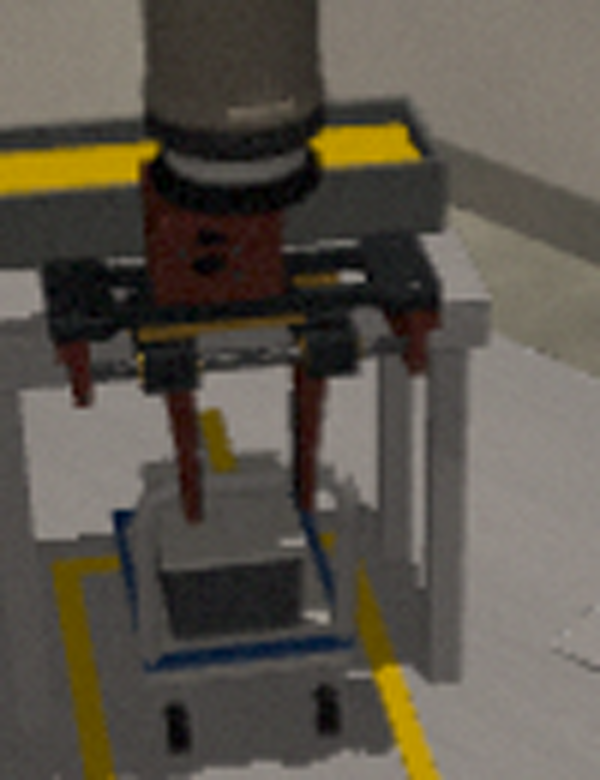

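Run:
```python
from sd import *
s=load("side15");meas(s,[[147,668],[355,641]],6,[180,90])
S=lambda L:(np.array(L,float)+.5)/6-.5+[180,90]
# rear wheels (centres z=.013): axle expected at x=-76, y=+-40
P=cast(s,S([[178,727],[328,710]]),.013)[:,:2]-[.611,.192];print("wheels",[(round(p@u,4),round(p@n,4)) for p in P],A(P[0]-P[1])-90)
# pan rear face bottom corners on deck z=.05
P=cast(s,S([[173,641],[303,623]]),.05)[:,:2]-[.611,.192];print("pan rear",[(round(p@u,4),round(p@n,4)) for p in P],A(P[0]-P[1])-90)
```

```text
heading 57.822139940218506 w 0.10927164046944307 along -0.012409498187511026 lat -0.00038501124543172414
wheels [(np.float64(-0.0821), np.float64(0.0396)), (np.float64(-0.0829), np.float64(-0.0407))] 55.78977543002463
pan rear [(np.float64(-0.0559), np.float64(0.037)), (np.float64(-0.0528), np.float64(-0.0331))] 58.859853322493336
```

Call:
{"method": "send_rows", "body": {
  "moves": [
    [[0.055,0.083,0,0,0.05],[0.11,0.165,0,0,0.05],[0.083,0.125,0,0,0.05],[0.055,0.083,0,0,0.05],[0,0,0,0,0.05],[0,0,0,0,0.05]]
  ]
}}

```text
time_s: 31.35
tcp_pos: [0.5504, 0.1066, 0.1725]
eef_rot: [0.333, -0.623, 0.623, -0.334]
wrist_force: [-0.6, -0.2, -0.8]
grip_width: 0.0462
```

Run:
```python
from sd import *
from cell import arm
s=snap("side","16");x=arm.sense()
print(x["time_s"],x["tcp_pos"],x["wrist_force"])
crop(s,190,130,260,220,8,"s16")
b=np.array([.5153,.0539]);d=x["tcp_pos"][:2]-b;print(d@u,d@n)
```

```text
31.4 [0.55038221 0.10658547 0.1724966 ] [-0.36947767  0.79585692  0.03053315]
0.06329707652810714 -9.79324119068668e-06
```

View pics/s16.png

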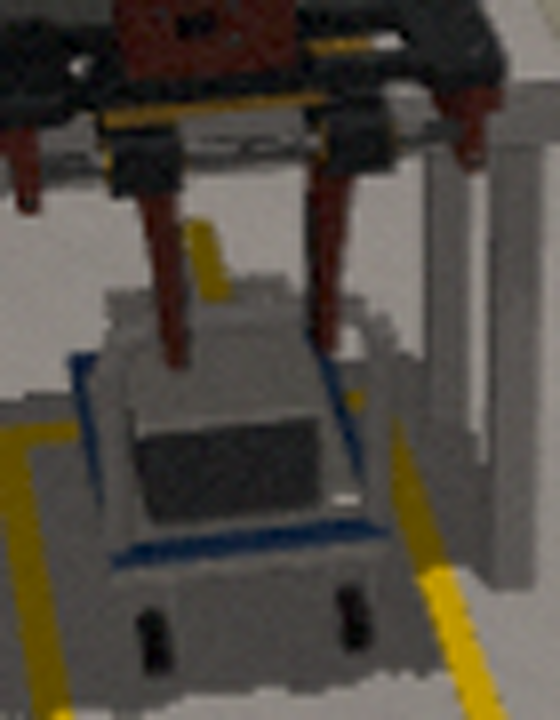

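Call:
{"method": "send_rows", "body": {
  "moves": [
    [[-0.11,-0.165,0,0,0.05],[-0.22,-0.33,0,0,0.05],[-0.55,-0.83,0,0,0.05],[-1.1,-1.65,0,0,0.05],[-1.65,-2.5,0,0,0.05],[-2.2,-3.3,0,0,0.05],[-1.65,-2.5,2,0,0.05],[-1,-2.5,3,0,0.05],[0,-4,4,0,0.05],[0,-5,4,0,0.05],[0,-5,3,0,0.05],[0,-5,0,0,0.05],[0,-4,0,0,0.05],[0,0,0,0,0.05]]
  ]
}}

```text
time_s: 33.15
tcp_pos: [0.4622, -0.265, 0.3315]
eef_rot: [0.331, -0.625, 0.625, -0.331]
wrist_force: [-0.0, -0.5, -0.2]
grip_width: 0.046
```

Run:
```python
from sd import *
from cell import arm
s=snap("side","17");t=snap("top","17");x=arm.sense()
print(x["time_s"],x["tcp_pos"],x["wrist_force"],x["joint_pos"].round(2))
crop(s,180,130,265,220,8,"s17");crop(t,130,90,290,240,5,"t17")
```

```text
33.25 [ 0.46410903 -0.26067847  0.33108181] [-0.54123817  0.24722913 -0.26685957] [-0.59  0.31  1.24  1.82 -0.31  1.24  0.16]
```

View pics/s17.png

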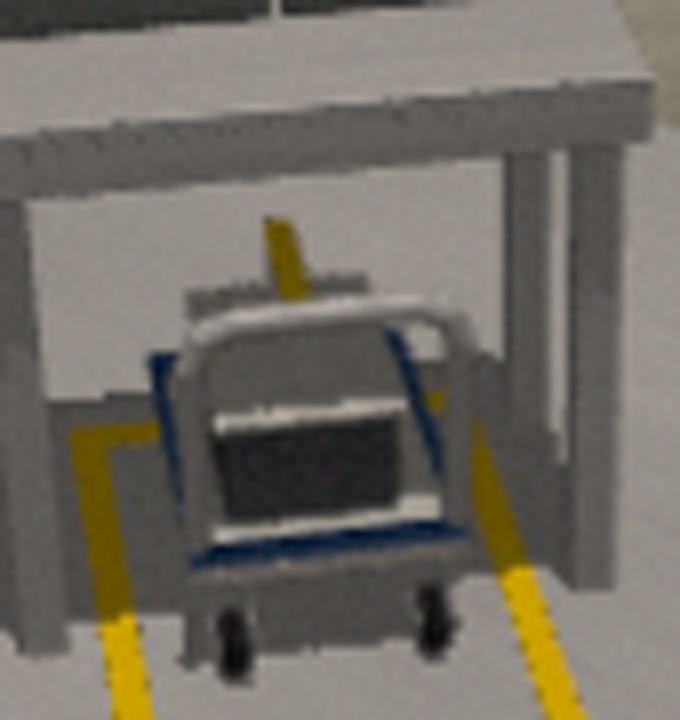

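View pics/t17.png

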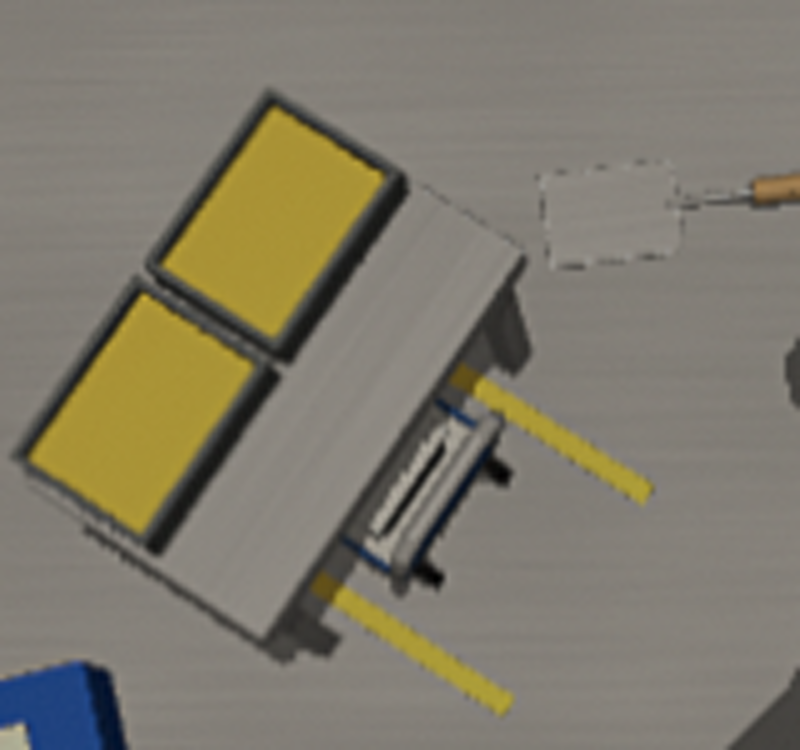

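Run:
```python
from sd import *
s=load("side17");t=load("top17")
T=lambda L:(np.array(L,float)+.5)/5-.5+[130,90]
S=lambda L:(np.array(L,float)+.5)/8-.5+[180,130]
def sh(nm,P,c):
    P=P[:,:2]-c;print(nm,[(round(p@u,4),round(p@n,4)) for p in P],"mid",(P.mean(0)@u).round(4),(P.mean(0)@n).round(4),"rot",round(A(P[0]-P[1])-90-56.35,2))
ct=[.607,.193];cs=[.611,.192]
sh("top bar (-.085)",cast(t,T([[400,578],[491,422]]),.165),ct)
sh("top wheels (-.076)",cast(t,T([[430,574],[498,470]]),.013),ct)
sh("side wheels",cast(s,S([[235,646],[435,622]]),.013),cs)
sh("side bar",cast(s,S([[205,330],[455,312]]),.165),cs)
sh("side rear rim lower (-.075)",cast(s,S([[192,565],[468,533]]),.05),cs)
sh("top rear rim",cast(t,T([[412,568],[480,458]]),.058),ct)
m=hsv(t);k=(m[...,0]>20)&(m[...,0]<33)&(m[...,1]>150)&(m[...,2]>80)
yy,xx=np.mgrid[:384,:512];W=cast(t,np.c_[xx.ravel(),yy.ravel()],0)[:,:2]-ct
a=(W@u).reshape(k.shape);l=(W@n).reshape(k.shape)
for c in(.0825,-.0825):
    q=k&(abs(l-c)<.015)&(a<-.05)&(a>-.19);P=np.c_[a[q],l[q]];f=cv2.fitLine(P.astype(np.float32),cv2.DIST_HUBER,0,.01,.01).ravel();print("tape",l[q].mean(),"slope",np.degrees(np.arctan(f[1]/f[0])),a[q].min())
crop(t,195,150,240,210,12,"t17b")
```

```text
top bar (-.085) [(np.float64(-0.0937), np.float64(0.0579)), (np.float64(-0.087), np.float64(-0.0466))] mid -0.0903 0.0056 rot 3.62
top wheels (-.076) [(np.float64(-0.0811), np.float64(0.0395)), (np.float64(-0.0803), np.float64(-0.0411))] mid -0.0807 -0.0008 rot 0.58
side wheels [(np.float64(-0.0797), np.float64(0.0402)), (np.float64(-0.0795), np.float64(-0.0403))] mid -0.0796 -0.0 rot 0.09
side bar [(np.float64(-0.0886), np.float64(0.0451)), (np.float64(-0.0938), np.float64(-0.0471))] mid -0.0912 -0.001 rot -3.25
side rear rim lower (-.075) [(np.float64(-0.0734), np.float64(0.0545)), (np.float64(-0.0731), np.float64(-0.0552))] mid -0.0732 -0.0004 rot 0.15
top rear rim [(np.float64(-0.0772), np.float64(0.0446)), (np.float64(-0.0742), np.float64(-0.0366))] mid -0.0757 0.004 rot 2.11
tape 0.08300923492550444 slope 0.07722301 -0.16888039142747194
tape -0.08203696658553354 slope -0.03752137 -0.16806223338151657
```

View pics/t17b.png

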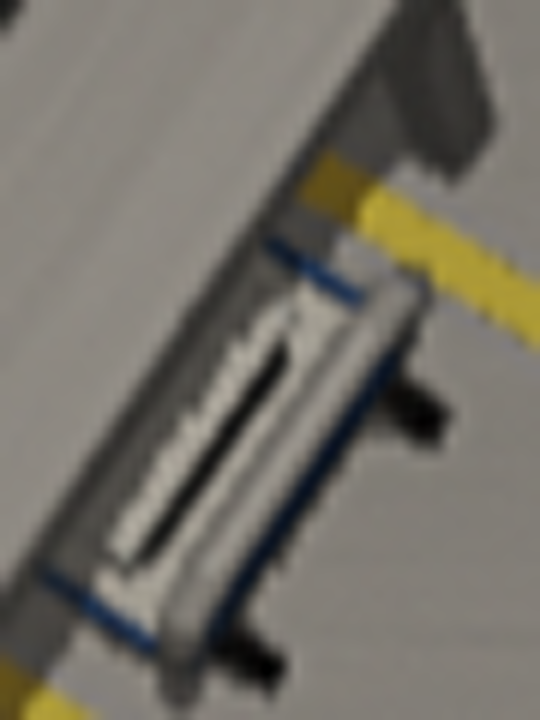

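Run:
```python
from cell import arm
print(arm.sense()["time_s"],arm.close_job())
```

```text
the job is handed in; nothing more can be done
33.25 None
```

The butter pan is on the caddy deck, and the caddy is parked nose-in in the taped bay with the gripper clear. I handed the job in at 33.3 s; no verdict is reported.

**What I did**
- **Pan:** I gripped the dark pan by its handle and lowered it lengthwise inside the rim. It met the deck with roughly 10 N of press, which I eased by 1 mm before letting go.
- **Straight run:** Gripping the push bar, I pushed the caddy about 100 mm straight ahead. In the picture the rear castors then trailed straight behind, before the caddy reached the bay.
- **Into the bay:** I shifted it about 87 mm to the left and rolled it straight about 70 mm, still gripped.
- **Last 80 mm:** The moves cannot tilt the gripper, so I let go, turned it 90° and pushed the bar from behind with the fingertips. I held the gripper's body about level with the shelf top and just short of its front edge, then backed away.

**Last checks**
- **Position:** From the rear wheels in both views the caddy is centred within 1 mm and square within about 0.6°. It stands about 2–4 mm short of the bay centre. The rear castors trail, and the pan sits flat inside the rim.
- **Readings that disagreed:** Some rougher readings, of the bar in both views and of the rear rim in the top view, gave up to 3.6° of turn and 6 mm off centre. They point in opposite directions between the two cameras. I trusted the wheel readings and the side view of the rim.
- **Not seen:** The front castors are hidden under the deck, so I only inferred that they trail from about 150 mm of straight rolling.
- **Forces:** While I gripped the bar I pressed or lifted it with up to about 5 N. No reading suggested the shelf was touched, and the pail, glove box and spatula looked unmoved where visible.

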